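Work the stuck wing handle off the grinder's leaning spindle

TASK

The wing handle on the grinder's sloped panel is stuck on its sprung spindle. Work it off by twisting it back and forth while drawing it lightly along the spindle, never pulling so hard that the spindle is dragged out of the grinder by 4 mm, then set it down gently, standing upright on its hub, in the steel parts tray, let go, and leave everything else where it stands.

Things in the scene. Friction and masses are not known exactly. Their poses are not given: they have to be found in the camera images.
- handle: The wing handle, loose, 71 mm tall, about 0.15 kg: a round steel hub 44 mm across (0 to 35 mm up) with an upright walnut wing on it, a flat bar 90 mm long (its y), 16 mm thick (its x), 35 to 71 mm up. Origin: centre of the hub's underside; z runs up the axis through the wing. At the start it sits home on the spindle, z leaning 35 degrees from vertical towards the grinder's front, wing level.
- wing_grip (a point): Middle of the wing, on the handle's axis, 58 mm above the hub's underside and 23 mm above the hub's top; axes as the handle's. Pinch the wing here across its 16 mm thickness, tool pointing down the handle's axis. Twisting takes up to 0.4 N m, so grip firmly.
- hub_mouth (a point): Mouth of the hub's blind bore (24 mm across, 30 mm deep), same point as the handle's origin. The bore grips the spindle by friction over the first 18 mm of draw: pulled straight it holds 22 N or more, but while the hub slips round on the spindle that friction acts mostly round the axis, and 8 N of pull draws it out by 2 to 4 mm per radian of slip.
- spindle_foot (a point): Point on the spindle's axis where the hub's underside sits at the start; z along the spindle, out of the panel, y level. The spindle also gives in twist: it winds up with the handle against a spring (1.5 N m per rad), and only where the torque reaches the fit's grip (0.15 to 0.4 N m, after 0.1 to 0.3 rad; twice that after a reversal) does it level off and the hub slip round.
- spindle_tip (a point): Tip of the spindle, on its axis, 22 mm along z from spindle_foot; same axes. The handle is free once drawn 22 mm, and counts as off once 50 mm from spindle_foot.
- spindle_lift (a joint): How far the spindle has been pulled out of the grinder, in m: 0 seated, positive along its z. A spring holds it back, 1 mm for every 3 N of pull: 12 N drags it out the 4 mm that must not be reached. It springs back when the handle comes off.
- tray: The parts tray, fixed: open rectangular steel tray 150 mm (its x) by 120 mm (its y), 18 mm high, walls 4 mm, floor 4 mm thick. Origin: centre of its underside, on the work surface; z up. It stands to the left or the right of the grinder.
- grinder: The low grey grinder, fixed, 240 mm deep (x), 160 mm wide (y), 172 mm tall at the back (184 mm with the hopper throat). Origin: centre of its underside; its front is at -x. The dial panel slopes up to the back at 35 degrees; 10 to 14 cm up in its middle is the spindle. A thin lever stands on its -y side near the back, up to 198 mm high.
- cup0: A bystander, loose, not to be disturbed. Origin: middle of its underside. Lowest of three upturned white demitasse cups (62 mm across, 50 mm tall each), stacked to 158 mm on a cork coaster on the side of the grinder where the tray is not.
- cup1: A bystander, loose, not to be disturbed. Origin: middle of its underside. The middle cup of the stack.
- cup2: A bystander, loose, not to be disturbed. Origin: middle of its underside. The top cup of the stack.
- portafilter: A bystander, loose, not to be disturbed. Origin: middle of its underside. Steel basket 72 mm across, 45 mm tall, with a wooden handle reaching 200 mm to its -x.
- jar: A bystander, loose, not to be disturbed. Origin: middle of its underside. Cobalt jar with a steel screw lid, 76 mm across, 110 mm tall.
- tamper: A bystander, loose, not to be disturbed. Origin: middle of its underside. Wooden tamper 58 mm across, 82 mm tall.
- pitcher: A bystander, loose, not to be disturbed. Origin: middle of its underside. Steel milk pitcher 80 mm across, 85 mm tall, with a handle.
- spoon: A bystander, loose, not to be disturbed: spoon 150 mm long with a walnut handle, lying crosswise in front of the grinder. Origin: under its middle.
Mind the look-alikes: they are no part of the job. What is shaped like the handle but orange, red or yellow is not meant.

How it is judged:
By the outcome, as a careful person would: the job done as asked, in the order asked, and still so for the second after the job is handed in, with the robot touching nothing.
It also fails if it takes over 69 s, if anything falls off the work surface, if the arm or the gripper's body presses on something with over 40 N, if the wrist force passes 120 N, or if a joint passes its speed limit or range.

ROBOT

A 7-joint arm with a two-finger parallel gripper is mounted at the origin on the work surface. World frame = base frame: x ahead of the robot, y to its left, z up, the work surface at z = 0. Lengths are in m, angles in rad, forces in N, time in s.
With the tool pointing down it reaches from about 0.4 to 0.85 m from the base axis. Payload 10.4 kg.
Tool frame: the origin (TCP) lies midway between the tips of the shut fingers; the grasp point (between the pads) lies 19 mm behind it; z points along the fingers, y is the line along which they close (so a half turn about z gives the same grasp; the last joint's range is limited). The gripper opens to 85 mm and grips with 20 to 120 N. Pads are 22 mm wide; open, the fingers measure 114 mm over their backs; the gripper's body (76 mm by 85 mm) begins 54 mm behind the grasp point. The pads swing forward as they close: fully open they stand 13 mm farther back than shut.
Start: joints at [1.212, 0.332, -0.065, 1.46, 0.022, 1.35, -0.088], TCP at [0.206, -0.59, 0.231] pointing down, gripper open.
Joint ranges: [-2.6, 2.6], [-0.5, 2.12], [-1.47, 1.34], [0.16, 2.42], [-1.27, 4.41], [0.06, 2.06], [-2.6, 2.6]. Speed limits (rad/s): [2.22, 2.22, 2.79, 2.79, 3.14, 3.14, 3.14].

INTERFACE

Orientations are given as a unit quaternion [x, y, z, w].
In Python, from workcell import manip, camera, ticket, boxes_of, outline_of gives the robot as it stands.
- The arm moves only by the tool carry_out, never from a script. Its argument "deltas" is a list of rows, each a list of 5 numbers: the shift along the tool's x, y, z as a fraction of full scale, then the turn about the tool's z as a fraction of full scale, then the opening, from -1 (shut) to 1 (fully open), so that 0 is half open. In form: [[tx, ty, tz, spin, gripper], ...]. A call has 1 to 20 rows; each row is the pose to reach, as a shift and turn from the pose commanded when the call began, along the tool's axes at that moment; what a row does not reach only later rows make up. Full scale, the value 1, is 150 mm for a shift and 30 degrees for a turn. A row lasts 1/8 s, in which the tool goes at most 62.5 mm and 10.7 degrees, less where a joint would pass 70% of its speed; a pose out of reach is approached as far as the arm can. A call with a number of a shift or a turn outside -1 to 1 is refused whole. A call with a gripper value outside its range is refused whole. The fingers move at their own pace and stop on an object; "force" is the grip in N (left out, the last holds). Time passes only in rows, so rows that repeat a pose let the fingers close. It gives the time, the measured TCP pose, the force, the opening and the grip force at its end, in the units of the state.
- manip.get_obs(): the state, without advancing time (a new reading comes with each control period).
- camera(name): name is "scene" or "top" or "wrist"; returns a dict with "img" (480x640x3 uint8, red, green, blue), "depth" (480x640 float32, m along the optical axis (not along the pixel's ray), 0 where there is no reading), "vertical_fov" (degrees; the focal length in pixels is half the picture's height over the tangent of half this angle, whatever the lens; pixels are square), "cx", "cy" (the principal point, pixels), "k1" (the pictures are not rectified: a ray, as slopes to the right and down, at radius r is drawn at 1 + k1 r^2 times it, then the intrinsics apply), "R" (3x3) and "t" (3): a world point X has camera coordinates R X + t. Camera axes: x right, y down, z forward; pixel columns grow to the right and rows downward; lengths in m; the calibration is good to about 2 mm. A picture is of the moment at which its call begins.
- ticket.hand_in(): hands the job in; it is judged then, once.
Trained networks look in a picture, given as the dict that the camera call returned (one of the last four; its "shot" number tells which), for a name from the list of things; names that differ only in an ending like _2 or _b are one class to them, and where a whole thing is asked for, a point or a joint stands for the part that bears it (a point fixed in the world has none). Each returns a list of dicts, best first, with "conf" (0 to 1); they miss things now and then, are a little off and sometimes report something else, mostly with a low value. They report only what shows in the picture. A call takes as long as a camera call. They do not tell look-alikes from the thing itself.
- boxes_of(query, picture): "position" ([x, y, z] in m, in world coordinates, good to about 4 mm: the middle of the surface that is visible of it).
- outline_of(query, picture): "region" (480x640 bool, what is visible of it).
The state is a dict: "clock": time; "joint_pos": joint angles; "joint_velocities": joint speeds; "tau": joint torques, N m; "position": TCP position; "ee_rot": TCP orientation; "ft_force": force on the tool from outside, world axes, zero at the start; "torque": the same for the moment, N m; "grip_width": opening from 0.0 (shut) to 1.0 (fully open); "grasp_force": force on a finger pad.
Only numpy, scipy, OpenCV 4.12 (cv2) and the standard library are available. Lean on these libraries where they do the work, as an engineer would, in place of code of your own. Each camera call takes 0.05 s, during which the arm holds its last target. There are 200 camera calls.

## Working session

There is one attempt and no reset: what is moved stays moved. The work goes in short steps, Python scripts to look and compute and a tool call to move; the robot and the scene stay as the last step left them, time stands still between calls to the robot, and variables do not carry over. Pictures are saved under pics/ and viewed, at most 10 in all, crops included, and the job is handed in when it is done.

Besides the shell and the picture viewer there is one more tool, called after "Emit:" as name([rows], argument=value, ...), one row to a line, values as JSON. carry_out: Moves the arm, as the interface text tells. Its arguments: {"type":"object","properties":{"deltas":{"type":"array","items":{"type":"array","items":{"type":"number"}}},"force":{"type":"number"}},"required":["deltas"]}

```bash
mkdir -p pics; ls
cat > h.py <<'E'
import numpy as np, cv2
from scipy.spatial.transform import Rotation as Ro
from workcell import manip, camera, ticket, boxes_of, outline_of
def K(p):
    f=240/np.tan(np.radians(p["vertical_fov"])/2)
    return np.array([[f,0,p["cx"]],[0,f,p["cy"]],[0,0,1.]]),np.array([p["k1"],0,0,0.])
def world(p,mask=None):
    k,d=K(p)
    v,u=np.nonzero((p["depth"]>0)&(mask if mask is not None else True))
    n=cv2.undistortPoints(np.c_[u,v].astype(float)[:,None],k,d)[:,0]
    z=p["depth"][v,u][:,None]
    return (np.c_[n*z,z]-p["t"])@p["R"], np.c_[u,v]
def proj(p,X):
    k,d=K(p)
    return cv2.projectPoints(np.atleast_2d(X).astype(float),cv2.Rodrigues(np.array(p["R"]))[0],np.array(p["t"],float),k,d)[0][:,0]
def save(p,n): cv2.imwrite(f"pics/{n}.png",p["img"][...,::-1])
E
python3 - <<'E'
from h import *
print({k:np.round(v,3) if not isinstance(v,(int,float)) else round(v,3) for k,v in manip.get_obs().items()})
a=camera("scene");b=camera("top");save(a,"scene1");save(b,"top1")
for n in ["handle","tray","grinder","cup2","portafilter","jar","tamper","pitcher","spoon","spindle_foot"]:
  for nm,p in(("s",a),("t",b)):
    for r in boxes_of(n,p)[:4]:
        print(n,nm,np.round(r["position"],3),round(r["conf"],2),np.round(proj(p,r["position"])[0]))
E
```

```text
pics
{'clock': 0.0, 'joint_pos': array([ 1.212,  0.333, -0.065,  1.461,  0.022,  1.35 , -0.088]), 'joint_velocities': array([-0.003, -0.001, -0.001, -0.002,  0.001,  0.001, -0.   ]), 'tau': array([ 0.0000e+00, -6.2544e+01,  4.9000e-02, -3.9160e+01,  1.6000e-02,
        1.0000e-02,  0.0000e+00]), 'position': array([ 0.206, -0.59 ,  0.231]), 'ee_rot': array([ 0.986,  0.167, -0.   , -0.001]), 'ft_force': array([ 0.455,  0.421, -0.383]), 'torque': array([ 0.004,  0.006, -0.016]), 'grasp_force': 0.0, 'grip_width': 0.996}
handle s [ 0.593 -0.136  0.028] 0.78 [277. 270.]
handle s [0.556 0.246 0.025] 0.68 [425. 294.]
handle s [0.408 0.195 0.025] 0.6 [416. 256.]
handle t [0.545 0.062 0.171] 0.98 [291. 253.]
handle t [ 0.572 -0.137  0.024] 0.93 [360. 252.]
handle t [0.551 0.251 0.026] 0.9 [229. 256.]
tray s [ 0.492 -0.328  0.007] 0.55 [232. 241.]
tray t [ 0.493 -0.326  0.007] 0.88 [423. 281.]
grinder t [0.624 0.048 0.15 ] 0.98 [298. 226.]
grinder t [0.542 0.067 0.175] 0.38 [289. 253.]
cup2 s [0.437 0.334 0.035] 0.84 [467. 270.]
cup2 s [0.434 0.338 0.077] 0.72 [472. 257.]
cup2 s [0.43  0.336 0.137] 0.64 [475. 236.]
cup2 s [0.39  0.057 0.01 ] 0.3 [368. 246.]
cup2 t [0.41  0.331 0.147] 0.87 [191. 301.]
cup2 t [0.404 0.304 0.026] 0.62 [209. 305.]
portafilter s [ 0.741 -0.257  0.036] 0.62 [206. 293.]
portafilter t [ 0.72  -0.273  0.038] 0.88 [407. 204.]
portafilter t [0.548 0.057 0.172] 0.74 [293. 251.]
jar s [0.737 0.275 0.083] 0.65 [427. 332.]
jar t [0.697 0.261 0.111] 0.66 [224. 201.]
tamper s [0.664 0.48  0.021] 0.69 [524. 352.]
tamper s [0.722 0.072 0.119] 0.6 [337. 293.]
tamper t [0.645 0.473 0.015] 0.78 [158. 224.]
pitcher s [ 0.646 -0.479  0.058] 0.95 [153. 246.]
pitcher s [0.661 0.478 0.02 ] 0.35 [523. 351.]
pitcher t [ 0.647 -0.505  0.034] 0.68 [485. 230.]
spoon s [0.394 0.055 0.01 ] 0.5 [368. 247.]
spoon t [0.645 0.471 0.014] 0.66 [158. 224.]
spoon t [0.392 0.057 0.012] 0.58 [294. 312.]
```

View pics/scene1.png

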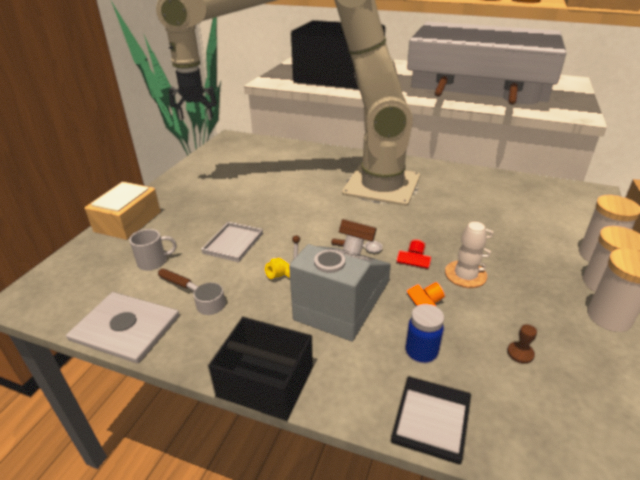

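View pics/top1.png

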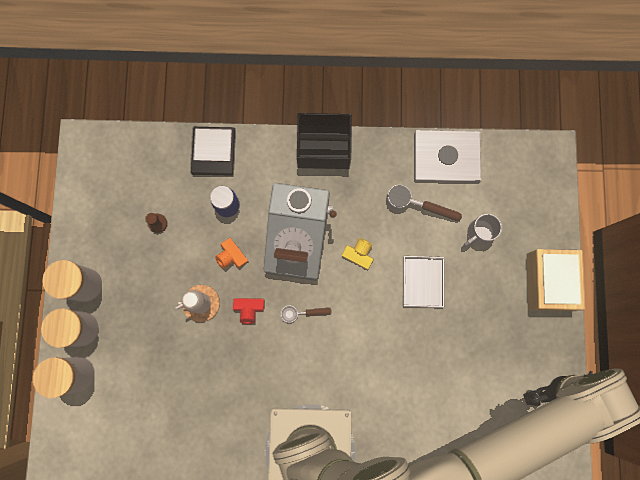

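The scene shows the walnut wing handle on the grinder's panel (scene 358,231; top 291,253). The tray is at top (423,281). Candidates in top: walnut (291,253), yellow (358,254), red (248,308) and orange (231,253). I choose the walnut one on the spindle. Next I measure its axis and the tray.

Run:
```python
from h import *
p=camera("top")
X,uv=world(p)
c=np.array([.545,.062,.171])
r=boxes_of("handle",p)
def near(a,b): return np.hypot(*(a-b).T)
# wing
o=[q for q in outline_of("handle",p)]
for q in o:
    W,_=world(p,q["region"]); 
    m=np.median(W,0)
    if np.linalg.norm(m[:2]-c[:2])<.05:
        print("handle region",len(W),m,W.min(0),W.max(0)); W0=W; reg=q["region"]
bx=W0[:,:2]; print("wing rect",cv2.minAreaRect((W0[W0[:,2]>np.median(W0[:,2])-.02][:,:2]*1000).astype(np.float32)))
# panel plane : grinder outline minus handle
g=outline_of("grinder",p)[0]["region"]
G,_=world(p,g&~cv2.dilate(reg.astype(np.uint8),np.ones((5,5))).astype(bool))
# ransac for 35deg plane
best=0;rng=np.random.default_rng(0)
for _ in range(1000):
    a=G[rng.choice(len(G),3,False)];n=np.cross(a[1]-a[0],a[2]-a[0]);L=np.linalg.norm(n)
    if L<1e-6: continue
    n/=L;n*=np.sign(n[2])
    if not .75<n[2]<.88: continue
    i=abs((G-a[0])@n)<.003
    if i.sum()>best: best=i.sum();I=i
P=G[I];m=P.mean(0);n=np.linalg.svd(P-m)[2][2];n*=np.sign(n[2])
print("panel n",n,"tilt",np.degrees(np.arccos(n[2])),"az",np.degrees(np.arctan2(n[1],n[0])),m,best,len(G))
print("grinder rect",cv2.minAreaRect((G[G[:,2]>.1][:,:2]*1000).astype(np.float32)), G[:,2].max())
t=outline_of("tray",p)
for q in t[:2]:
    T,_=world(p,q["region"]);print("tray",q["conf"],np.median(T,0),cv2.minAreaRect((T[:,:2]*1000).astype(np.float32)),T[:,2].max())
im=cv2.resize(p["img"][190:340,170:480],None,fx=2.5,fy=2.5,interpolation=cv2.INTER_CUBIC);cv2.imwrite("pics/crop1.png",im[...,::-1])
```

```text
handle region 464 [0.54457552 0.06117864 0.17211849] [0.52134459 0.01845824 0.11369553] [0.58607809 0.1083667  0.19129093]
wing rect ((550.4110107421875, 61.679771423339844), (89.24626159667969, 52.15653991699219), 82.80001068115234)
panel n [-0.57240302  0.05788531  0.81792669] tilt 35.12221726463575 az 174.22548998770148 [0.59079075 0.05474714 0.12725322] 1692 4576
grinder rect ((636.7647094726562, 38.005157470703125), (187.78387451171875, 194.7631378173828), 83.7427749633789) 0.20488762069096142
tray 0.85 [ 0.49182628 -0.32585865  0.00449418] ((492.3208923339844, -324.85723876953125), (124.11740112304688, 158.05592346191406), 86.92618560791016) 0.03370989750537156
tray 0.39 [0.7005923  0.26195038 0.10516567] ((707.2374267578125, 265.6509704589844), (68.63180541992188, 72.11491394042969), 79.47876739501953) 0.1193576144894332
```

View pics/crop1.png

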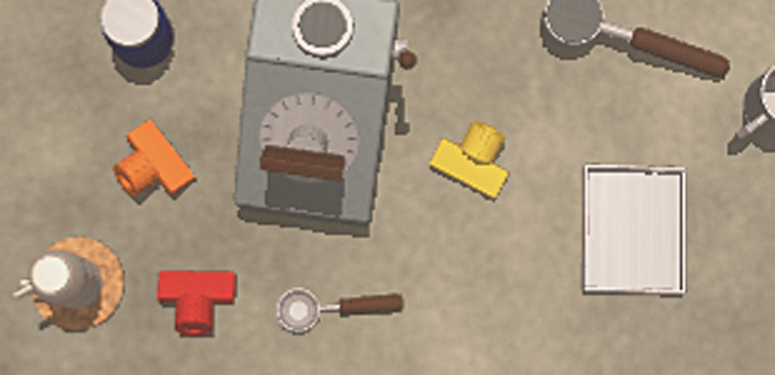

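The crop shows the walnut wing on the spindle at (302,162), with the yellow, orange and red look-alikes lying on the table, so the choice is confirmed. I start moving, raising the arm and heading for the grinder.

Emit:
carry_out([
  [0.3,-0.14,-0.2,-0.25,1],
  [0.6,-0.28,-0.5,-0.5,1],
  [0.9,-0.42,-0.9,-0.72,1],
])

```text
clock: 1.72
position: [0.3046, -0.4934, 0.3522]
ee_rot: [0.936, 0.351, -0.0, -0.0]
ft_force: [0.0, -0.8, -0.2]
grip_width: 0.999
grasp_force: 0.0
```

```bash
cat >> h.py <<'E'
def st():
    o=manip.get_obs(); R=Ro.from_quat(o["ee_rot"]).as_matrix()
    print("t",round(o["clock"],2),"pos",np.round(o["position"],4),"x",np.round(R[:,0],3),"y",np.round(R[:,1],3),"z",np.round(R[:,2],3),"\n q",np.round(o["joint_pos"],2),"F",np.round(o["ft_force"],1),"M",np.round(o["torque"],2),"w",round(o["grip_width"],3),"gf",round(o["grasp_force"],1))
    return o,R
def delta(target): 
    o,R=st(); d=(np.array(target)-o["position"])@R/.15; print(" delta",np.round(d,3)); return d
E
python3 -c "
from h import *
delta([.75,-.075,.38])"
```

```text
t 1.73 pos [ 0.3046 -0.4934  0.3522] x [0.753 0.658 0.   ] y [ 0.658 -0.753 -0.001] z [-0.     0.001 -1.   ] 
 q [ 1.09  0.21 -0.18  1.37  0.04  1.57  0.06] F [ 0.  -0.8 -0.2] M [-0.04 -0.03 -0.02] w 0.999 gf 0.0
 delta [ 4.071 -0.149 -0.185]
```

Emit:
carry_out([
  [0.4,0,0,-0.35,1],
  [0.8,0,0,-0.7,1],
  [1,-0.04,-0.05,-0.72,1],
])

```text
clock: 2.1
position: [0.4156, -0.3893, 0.3583]
ee_rot: [0.853, 0.521, 0.0, -0.0]
ft_force: [0.4, -1.6, 0.6]
grip_width: 1.0
grasp_force: 0.0
```

```bash
python3 -c "
from h import *
delta([.75,-.075,.38])"
```

```text
t 2.1 pos [ 0.4156 -0.3893  0.3583] x [0.456 0.89  0.001] y [ 0.89  -0.456 -0.   ] z [ 0.     0.001 -1.   ] 
 q [ 0.94  0.19 -0.32  1.38  0.06  1.58  0.15] F [ 0.4 -1.6  0.6] M [-0.02  0.03  0.02] w 1.0 gf 0.0
 delta [ 2.882  1.028 -0.142]
```

Emit:
carry_out([
  [0.4,0.15,0,-0.35,1],
  [0.8,0.3,0,-0.7,1],
  [1,0.37,-0.05,-0.7,1],
])

```text
clock: 2.48
position: [0.5336, -0.2819, 0.3657]
ee_rot: [0.744, 0.668, 0.0, -0.001]
ft_force: [-0.9, -1.0, 0.1]
grip_width: 1.002
grasp_force: 0.0
```

```bash
python3 -c "
from h import *
delta([.75,-.075,.38])"
```

```text
t 2.48 pos [ 0.5336 -0.2819  0.3657] x [0.108 0.994 0.001] y [ 0.994 -0.108 -0.   ] z [-0.     0.001 -1.   ] 
 q [ 0.75  0.29 -0.45  1.26  0.12  1.62  0.22] F [-0.9 -1.   0.1] M [-0.06 -0.05 -0.  ] w 1.002 gf 0.0
 delta [ 1.527  1.285 -0.093]
```

Emit:
carry_out([
  [0.35,0.3,0,0,1],
  [0.7,0.6,0,0,1],
  [1,0.9,0,0,1],
])

```text
clock: 2.85
position: [0.673, -0.1595, 0.3665]
ee_rot: [0.747, 0.665, 0.0, 0.0]
ft_force: [0.3, -1.2, 0.6]
grip_width: 1.0
grasp_force: 0.0
```

Emit:
carry_out([
  [0.2,0.4,0,0,1],
  [0.4,0.8,0,0,1],
  [0.5,1,0,0,1],
  [0.5,1,0,0,1],
])

```text
clock: 3.35
position: [0.8179, -0.089, 0.3623]
ee_rot: [0.738, 0.675, 0.013, -0.006]
ft_force: [1.2, -5.6, -3.3]
grip_width: 1.0
grasp_force: 0.0
```

Emit:
carry_out([
  [0,0.4,0,0,1],
  [0,0.8,0,0,1],
  [0,1,0,0,1],
  [0,1,0,0,1],
])

```text
clock: 3.85
position: [0.8429, -0.0986, 0.3306]
ee_rot: [0.739, 0.674, 0.015, 0.009]
ft_force: [-0.2, 1.3, -0.8]
grip_width: 0.998
grasp_force: 0.0
```

```bash
python3 -c "
from h import *
st()"
```

```text
t 3.85 pos [ 0.8429 -0.0986  0.3306] x [0.092 0.996 0.01 ] y [ 0.995 -0.092  0.032] z [ 0.033  0.007 -0.999] 
 q [ 0.15  1.04 -0.9   0.16  0.83  1.97 -0.08] F [-0.2  1.3 -0.8] M [0.15 0.02 0.02] w 0.998 gf 0.0
```

Emit:
carry_out([
  [0,-0.3,-0.2,0,1],
  [0,-0.6,-0.3,0,1],
  [0,-0.6,-0.3,0,1],
])

```text
clock: 4.22
position: [0.7482, -0.0964, 0.3758]
ee_rot: [0.742, 0.67, 0.008, 0.015]
ft_force: [0.9, -0.7, 0.9]
grip_width: 1.001
grasp_force: 0.0
```

Emit:
carry_out([
  [0,0,-0.4,0,1],
  [0,0,-0.8,0,1],
  [0,0,-1,0,1],
  [0,0,-1,0,1],
  [0,0,-1,0,1],
])

```text
clock: 4.85
position: [0.7484, -0.1164, 0.4531]
ee_rot: [0.757, 0.654, 0.01, -0.008]
ft_force: [0.5, -2.2, -1.2]
grip_width: 0.996
grasp_force: 0.0
```

```bash
python3 -c "
from h import *
st()"
```

```text
t 4.85 pos [ 0.7484 -0.1164  0.4531] x [0.146 0.989 0.024] y [ 0.989 -0.146  0.001] z [ 0.005  0.024 -1.   ] 
 q [ 0.11  0.79 -0.    0.31 -0.02  2.04 -0.05] F [ 0.5 -2.2 -1.2] M [-0.09  0.01 -0.04] w 0.996 gf 0.0
```

Emit:
carry_out([
  [0,0,-0.4,0,1],
  [0,0,-0.8,0,1],
  [0,0,-1,0,1],
  [0,0,-1,0,1],
  [0,0,-1,0,1],
  [0,0,-1,0,1],
])

```text
clock: 5.6
position: [0.7008, -0.1112, 0.5403]
ee_rot: [0.757, 0.652, 0.035, 0.022]
ft_force: [0.6, 0.5, 0.1]
grip_width: 0.999
grasp_force: 0.0
```

```bash
python3 -c "
from h import *
st()"
```

```text
t 5.6 pos [ 0.7008 -0.1112  0.5403] x [0.147 0.989 0.023] y [ 0.986 -0.148  0.078] z [ 0.081  0.012 -0.997] 
 q [ 0.06  0.64  0.19  0.36 -0.16  2.06 -0.03] F [0.6 0.5 0.1] M [-0.02  0.02  0.02] w 0.999 gf 0.0
```

Emit:
carry_out([
  [0,0.4,-0.4,0,1],
  [0,0.8,-0.8,0,1],
  [0,1,-1,0,1],
  [0,1,-1,0,1],
  [0,1,-1,0,1],
  [0,1,-1,0,1],
])

```text
clock: 6.35
position: [0.7219, -0.1144, 0.5543]
ee_rot: [0.756, 0.651, 0.055, 0.045]
ft_force: [-0.4, -0.2, 0.7]
grip_width: 1.002
grasp_force: 0.0
```

```bash
python3 -c "
from h import *
st()"
```

```text
t 6.35 pos [ 0.7219 -0.1144  0.5543] x [0.147 0.989 0.024] y [ 0.979 -0.148  0.14 ] z [ 0.142  0.003 -0.99 ] 
 q [ 0.03  0.7   0.41  0.26 -0.36  2.06 -0.01] F [-0.4 -0.2  0.7] M [ 0.02  0.15 -0.01] w 1.002 gf 0.0
```

Emit:
carry_out([
  [0,1,-1,0,1],
  [0,1,-1,0,1],
  [0,1,-1,0,1],
  [0,1,-1,0,1],
])

```text
clock: 6.85
position: [0.7291, -0.1161, 0.5764]
ee_rot: [0.754, 0.649, 0.074, 0.067]
ft_force: [-0.9, 1.0, -0.1]
grip_width: 0.998
grasp_force: 0.0
```

Emit:
carry_out([
  [0,0.5,-1,0,1],
  [0,0.5,-1,0,1],
  [0,0.5,-1,0,1],
  [0,0.5,-1,0,1],
])

```text
clock: 7.35
position: [0.7, -0.1128, 0.6275]
ee_rot: [0.751, 0.647, 0.095, 0.091]
ft_force: [0.4, -0.4, -0.8]
grip_width: 0.995
grasp_force: 0.0
```

```bash
python3 -c "
from h import *
st()"
```

```text
t 7.35 pos [ 0.7    -0.1128  0.6275] x [0.146 0.989 0.025] y [ 0.955 -0.147  0.259] z [ 0.259 -0.014 -0.966] 
 q [ 0.03  0.64  0.49  0.2  -0.43  2.06 -0.01] F [ 0.4 -0.4 -0.8] M [ 0.03  0.26 -0.05] w 0.995 gf 0.0
```

Emit:
carry_out([
  [0,0.5,-1,0,1],
  [0,0.5,-1,0,1],
  [0,0.5,-1,0,1],
  [0,0.5,-1,0,1],
  [0,0.5,-1,0,1],
  [0,0.5,-1,0,1],
])

```text
clock: 8.1
position: [0.6688, -0.1095, 0.6741]
ee_rot: [0.749, 0.643, 0.114, 0.113]
ft_force: [0.1, 0.4, -0.7]
grip_width: 0.998
grasp_force: 0.0
```

Emit:
carry_out([
  [0,0.4,-1,0,1],
  [0,0.4,-1,0,1],
  [0,0.4,-1,0,1],
  [0,0.4,-1,0,1],
  [0,0.4,-1,0,1],
  [0,0.4,-1,0,1],
])

```text
clock: 8.85
position: [0.628, -0.1046, 0.7228]
ee_rot: [0.745, 0.639, 0.134, 0.137]
ft_force: [0.9, 0.1, 0.5]
grip_width: 0.994
grasp_force: 0.0
```

```bash
python3 -c "
from h import *
st()"
```

```text
t 8.85 pos [ 0.628  -0.1046  0.7228] x [0.146 0.989 0.025] y [ 0.915 -0.145  0.375] z [ 0.375 -0.032 -0.927] 
 q [-0.01  0.46  0.46  0.26 -0.34  2.06 -0.01] F [0.9 0.1 0.5] M [0.01 0.43 0.03] w 0.994 gf 0.0
```

Emit:
carry_out([
  [0,1,-1,0,1],
  [0,1,-1,0,1],
])

```text
clock: 9.1
position: [0.6316, -0.106, 0.7444]
ee_rot: [0.74, 0.635, 0.152, 0.158]
ft_force: [-0.9, -0.5, 0.8]
grip_width: 1.001
grasp_force: 0.0
```

Emit:
carry_out([
  [0,1,-1,0,1],
  [0,1,-1,0,1],
])

```text
clock: 9.35
position: [0.6258, -0.1066, 0.7635]
ee_rot: [0.737, 0.632, 0.166, 0.174]
ft_force: [-0.4, -0.5, -0.9]
grip_width: 1.003
grasp_force: 0.0
```

Emit:
carry_out([
  [0,1,-1,0,1],
  [0,1,-1,0,1],
])

```text
clock: 9.6
position: [0.6154, -0.1067, 0.7845]
ee_rot: [0.734, 0.627, 0.179, 0.191]
ft_force: [-0.2, -0.1, 1.1]
grip_width: 1.0
grasp_force: 0.0
```

```bash
python3 -c "
from h import *
st()"
```

```text
t 9.6 pos [ 0.6154 -0.1067  0.7845] x [0.149 0.989 0.023] y [ 0.851 -0.14   0.506] z [ 0.503 -0.055 -0.862] 
 q [-0.04  0.49  1.29  0.16 -1.12  2.06  0.04] F [-0.2 -0.1  1.1] M [0.06 0.57 0.04] w 1.0 gf 0.0
```

Emit:
carry_out([
  [0,1,-1,0,1],
  [0,1,-1,0,1],
])

```text
clock: 9.85
position: [0.596, -0.1286, 0.805]
ee_rot: [0.725, 0.627, 0.21, 0.19]
ft_force: [-0.3, 0.4, 0.8]
grip_width: 0.999
grasp_force: 0.0
```

Emit:
carry_out([
  [0,0.7,-1,0,1],
  [0,0.7,-1,0,1],
])

```text
clock: 10.1
position: [0.5667, -0.1249, 0.8363]
ee_rot: [0.718, 0.624, 0.229, 0.208]
ft_force: [-0.3, -0.5, 0.0]
grip_width: 0.999
grasp_force: 0.0
```

```bash
python3 -c "
from h import *
n=np.array([-.572,.058,.818])
o,R=st();print(np.degrees(np.arccos(-R[2,2])),np.degrees(np.arccos(-R[:,2]@n)))
hc=np.array([.545,.062,.16]); print(delta(hc+.15*n))"
```

```text
t 10.1 pos [ 0.5667 -0.1249  0.8363] x [0.117 0.991 0.069] y [ 0.8   -0.135  0.584] z [ 0.588 -0.013 -0.809] 
 q [ 0.05  0.41  1.34  0.16 -1.27  2.06  0.07] F [-0.3 -0.5  0. ] M [-0.03  0.62 -0.02] w 0.999 gf 0.0
36.020498420970014 2.9627264850948825
t 10.1 pos [ 0.5667 -0.1249  0.8363] x [0.117 0.991 0.069] y [ 0.8   -0.135  0.584] z [ 0.588 -0.013 -0.809] 
 q [ 0.05  0.41  1.34  0.16 -1.27  2.06  0.07] F [-0.3 -0.5  0. ] M [-0.03  0.62 -0.02] w 0.999 gf 0.0
 delta [ 0.954 -2.905  2.547]
[ 0.95441022 -2.90546461  2.54667243]
```

Emit:
carry_out([
  [0.1,-0.3,0.27,-0.08,1],
  [0.2,-0.6,0.54,-0.16,1],
  [0.3,-0.9,0.8,-0.22,1],
  [0.32,-0.97,0.85,-0.22,1],
])

```text
clock: 10.6
position: [0.5283, -0.0972, 0.841]
ee_rot: [0.708, 0.621, 0.252, 0.223]
ft_force: [-1.8, -0.5, 0.4]
grip_width: 1.004
grasp_force: 0.0
```

```bash
python3 -c "
from h import *
n=np.array([-.572,.058,.818])
o,R=st();print(np.degrees(np.arccos(-R[2,2])),np.degrees(np.arccos(-R[:,2]@n)))
hc=np.array([.545,.062,.16]); print(delta(hc+.15*n))"
```

```text
t 10.6 pos [ 0.5283 -0.0972  0.841 ] x [0.102 0.992 0.079] y [ 0.767 -0.129  0.629] z [ 0.634 -0.003 -0.773] 
 q [-0.74  0.14  1.3   0.56 -0.46  1.87  0.09] F [-1.8 -0.5  0.4] M [-0.04  0.66 -0.04] w 1.004 gf 0.0
39.33459210232561 5.479271658566228
t 10.6 pos [ 0.5283 -0.0972  0.841 ] x [0.102 0.992 0.079] y [ 0.767 -0.129  0.629] z [ 0.634 -0.003 -0.773] 
 q [-0.74  0.14  1.3   0.56 -0.46  1.87  0.09] F [-1.8 -0.5  0.4] M [-0.04  0.66 -0.04] w 1.004 gf 0.0
 delta [ 0.768 -2.838  2.583]
[ 0.76777357 -2.83809341  2.58329442]
```

Emit:
carry_out([
  [0.1,-0.3,0.27,0,1],
  [0.2,-0.6,0.54,0,1],
  [0.27,-0.95,0.86,0,1],
  [0.27,-0.95,0.86,0,1],
  [0.27,-0.95,0.86,0,1],
  [0.27,-0.95,0.86,0,1],
])

```text
clock: 11.35
position: [0.5041, -0.0379, 0.6526]
ee_rot: [0.708, 0.622, 0.251, 0.222]
ft_force: [-0.6, -0.2, 1.6]
grip_width: 0.999
grasp_force: 0.0
```

```bash
python3 -c "
from h import *
n=np.array([-.572,.058,.818])
o,R=st();print(np.degrees(np.arccos(-R[2,2])),np.degrees(np.arccos(-R[:,2]@n)))
hc=np.array([.545,.062,.16]); print(delta(hc+.15*n))"
```

```text
t 11.35 pos [ 0.5041 -0.0379  0.6526] x [0.1   0.992 0.079] y [ 0.769 -0.127  0.627] z [ 0.632 -0.002 -0.775] 
 q [-0.86 -0.45  0.42  1.42  0.44  1.48 -0.43] F [-0.6 -0.2  1.6] M [-0.05  0.66 -0.01] w 0.999 gf 0.0
39.16138562707542 5.379803932002598
t 11.35 pos [ 0.5041 -0.0379  0.6526] x [0.1   0.992 0.079] y [ 0.769 -0.127  0.627] z [ 0.632 -0.002 -0.775] 
 q [-0.86 -0.45  0.42  1.42  0.44  1.48 -0.43] F [-0.6 -0.2  1.6] M [-0.05  0.66 -0.01] w 0.999 gf 0.0
 delta [ 0.494 -1.867  1.721]
[ 0.49352999 -1.86738915  1.7214415 ]
```

Emit:
carry_out([
  [0.1,-0.3,0.27,0,1],
  [0.15,-0.6,0.54,-0.1,1],
  [0.25,-0.93,0.86,-0.24,1],
  [0.25,-0.93,0.86,-0.24,1],
])

```text
clock: 11.85
position: [0.4847, 0.0118, 0.4966]
ee_rot: [0.669, 0.661, 0.241, 0.238]
ft_force: [-1.1, 1.3, 1.5]
grip_width: 1.0
grasp_force: 0.0
```

Emit:
carry_out([
  [0.1,-0.3,0.27,0,1],
  [0.2,-0.6,0.54,0,1],
  [0.25,-0.9,0.8,0,1],
  [0.25,-0.9,0.8,0,1],
])

```text
clock: 12.35
position: [0.4793, 0.0524, 0.3023]
ee_rot: [0.674, 0.662, 0.232, 0.233]
ft_force: [0.3, -0.3, 0.5]
grip_width: 0.998
grasp_force: 0.0
```

```bash
python3 -c "
from h import *
n=np.array([-.572,.058,.818])
o,R=st();print(np.degrees(np.arccos(-R[2,2])),np.degrees(np.arccos(-R[:,2]@n)))
hc=np.array([.545,.062,.16]); print(delta(hc+.15*n))
p=camera('wrist');save(p,'w1')"
```

```text
t 12.35 pos [0.4793 0.0524 0.3023] x [0.016 1.    0.005] y [ 0.783 -0.016  0.621] z [ 0.621 -0.006 -0.783] 
 q [-0.32 -0.5  -0.03  2.24  0.3   0.79 -0.52] F [ 0.3 -0.3  0.5] M [-0.01  0.62 -0.05] w 0.998 gf 0.0
38.424177215022056 4.673576507564093
t 12.35 pos [0.4793 0.0524 0.3023] x [0.016 1.    0.005] y [ 0.783 -0.016  0.621] z [ 0.621 -0.006 -0.783] 
 q [-0.32 -0.5  -0.03  2.24  0.3   0.79 -0.52] F [ 0.3 -0.3  0.5] M [-0.01  0.62 -0.05] w 0.998 gf 0.0
 delta [ 0.119 -0.188  0.018]
[ 0.11916719 -0.18816879  0.01815442]
```

View pics/w1.png

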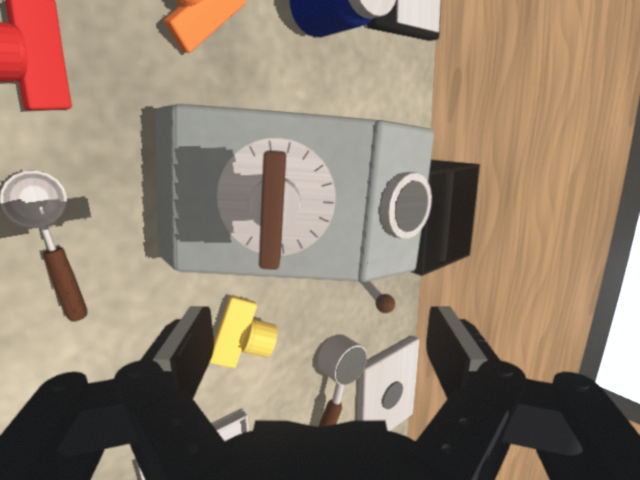

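The wrist view shows the walnut wing at (273,210), on the dial. Next I measure it precisely.

```bash
cat > meas.py <<'E'
from h import *
p=camera("wrist")
g=outline_of("grinder",p); 
X,uv=world(p); ok=(np.linalg.norm(X[:,:2]-[.57,.06],axis=1)<.13)&(X[:,2]>.05)&(X[:,2]<.2)
X=X[ok]; u=uv[ok]; col=p["img"][u[:,1],u[:,0]].astype(float)
red=(col[:,0]>1.5*col[:,2]+10)
G=X[~red]
rng=np.random.default_rng(0);best=0
for _ in range(1500):
    a=G[rng.choice(len(G),3,False)];n=np.cross(a[1]-a[0],a[2]-a[0]);L=np.linalg.norm(n)
    if L<1e-6: continue
    n/=L;n*=np.sign(n[2])
    if not .75<n[2]<.88: continue
    i=abs((G-a[0])@n)<.002
    if i.sum()>best: best=i.sum();I=i
P=G[I];m=P.mean(0);n=np.linalg.svd(P-m,full_matrices=False)[2][2];n*=np.sign(n[2])
print("n",n,"tilt",np.degrees(np.arccos(n[2])),"inl",best,len(G))
hy=np.cross([0,0,1.],n);hy/=np.linalg.norm(hy);hy*=np.sign(hy[1]);ex=np.cross(hy,n)
W=X[red]; h=(W-m)@n
print("wing heights above panel",np.percentile(h,[2,25,50,75,98]),len(W))
top=W[h>np.percentile(h,90)-.006]
rect=cv2.minAreaRect((np.c_[(top-m)@ex,(top-m)@hy]*1000).astype(np.float32));print(rect)
c=m+ex*rect[0][0]/1e3+hy*rect[0][1]/1e3; ht=np.median(((top-m)@n))
T=c+n*ht; foot=T-n*.071; print("wing top centre",T,"foot",foot,"hy",hy)
pr=top-top.mean(0); d=np.linalg.svd(pr,full_matrices=False)[2][0]; print("wing dir",d*np.sign(d[1]))
E
python3 meas.py
```

```text
n [-0.57109267  0.06810885  0.81805522] tilt 35.10941463012802 inl 28771 36791
wing heights above panel [0.07537737 0.07795964 0.07850281 0.07902183 0.07999291] 2223
((1.107311725616455, -4.962493896484375), (87.17284393310547, 14.225873947143555), 89.99418640136719)
wing top centre [0.53014735 0.0655413  0.18060041] foot [0.57069493 0.06070557 0.12251849] hy [ 0.11842141  0.99296343 -0.        ]
wing dir [ 0.11871142  0.99292743 -0.00164953]
```

Emit:
carry_out([
  [0,-0.8,-0.6,0.1,1],
  [0,-0.8,-0.6,0.1,1],
])

```text
clock: 12.75
position: [0.4294, 0.0188, 0.1965]
ee_rot: [0.733, 0.622, 0.199, 0.19]
ft_force: [0.5, -0.1, -0.0]
grip_width: 1.001
grasp_force: 0.0
```

```bash
python3 -c "
from h import *
st()"
```

```text
t 12.75 pos [0.4294 0.0188 0.1965] x [0.146 0.988 0.056] y [ 0.837 -0.153  0.526] z [ 0.528 -0.03  -0.849] 
 q [-0.26 -0.5  -0.03  2.41  0.25  0.71 -0.6 ] F [ 0.5 -0.1 -0. ] M [-0.03  0.55 -0.01] w 1.001 gf 0.0
```

Emit:
carry_out([
  [0.2,0.15,-0.2,0,1],
  [0.45,0.3,-0.5,0,1],
  [0.6,0.5,-0.8,0,1],
  [0.6,0.5,-0.8,0,1],
])

```text
clock: 13.25
position: [0.4436, 0.1024, 0.3489]
ee_rot: [0.731, 0.623, 0.203, 0.191]
ft_force: [0.3, -0.0, -0.4]
grip_width: 0.999
grasp_force: 0.0
```

```bash
cat >> h.py <<'E'
n=np.array([-.571,.063,.818]);n/=np.linalg.norm(n)
foot=np.array([.5707,.0607,.1225])
def al(s):  # TCP goal: s metres along n from foot; prints delta, misalignment
    o,R=st(); print(" -n in tool",np.round(-n@R,3),"along",np.round((o["position"]-foot)@n,4)," delta",np.round((foot+n*s-o["position"])@R/.15,3),"spin(deg)",np.round(np.degrees(np.arctan2(np.array([.1187,.9929,0])@R[:,1],np.array([.1187,.9929,0])@R[:,0])),2))
E
python3 -c "
from h import *
al(.19)"
```

```text
t 13.25 pos [0.4436 0.1024 0.3489] x [0.142 0.988 0.058] y [ 0.833 -0.151  0.532] z [ 0.535 -0.027 -0.845] 
 q [-0.2  -0.48 -0.24  2.08  0.17  1.03 -0.66] F [ 0.3 -0.  -0.4] M [ 0.04  0.6  -0.02] w 0.999 gf 0.0
 -n in tool [-0.029  0.05   0.998] along 0.2605  delta [-0.206 -0.118  0.471] spin(deg) -2.92
```

Emit:
carry_out([
  [0,0,-0.4,-0.1,1],
  [0,0,-0.8,-0.1,1],
])

```text
clock: 13.5
position: [0.4173, 0.1248, 0.4014]
ee_rot: [0.711, 0.65, 0.188, 0.192]
ft_force: [-0.7, -0.1, 1.2]
grip_width: 0.996
grasp_force: 0.0
```

```bash
python3 -c "
from h import *
al(.19)"
```

```text
t 13.5 pos [0.4173 0.1248 0.4014] x [0.084 0.996 0.018] y [ 0.852 -0.082  0.517] z [ 0.516 -0.028 -0.856] 
 q [-0.24 -0.5  -0.27  1.97  0.16  1.19 -0.62] F [-0.7 -0.1  1.2] M [0.03 0.48 0.02] w 0.996 gf 0.0
 -n in tool [-0.029  0.069  0.997] along 0.3199  delta [-0.336 -0.142  0.868] spin(deg) 1.15
```

Emit:
carry_out([
  [-0.1,0.4,0,0,1],
  [-0.2,0.8,0,0,1],
  [-0.3,1,0,0,1],
])

```text
clock: 13.88
position: [0.5452, 0.0521, 0.4774]
ee_rot: [0.72, 0.64, 0.184, 0.196]
ft_force: [0.0, -0.2, 0.3]
grip_width: 1.001
grasp_force: 0.0
```

Emit:
carry_out([
  [-0.1,0.4,0,0,1],
  [-0.2,0.8,0,0,1],
  [-0.3,1,0,0,1],
])

```text
clock: 14.25
position: [0.6676, -0.0081, 0.5537]
ee_rot: [0.719, 0.64, 0.184, 0.196]
ft_force: [1.1, 0.6, -0.1]
grip_width: 0.999
grasp_force: 0.0
```

```bash
python3 -c "
from h import *
al(.19)"
```

```text
t 14.25 pos [ 0.6676 -0.0081  0.5537] x [0.112 0.994 0.012] y [ 0.849 -0.103  0.518] z [ 0.516 -0.048 -0.855] 
 q [-0.13  0.04  0.02  1.24  0.11  1.33 -0.22] F [ 1.1  0.6 -0.1] M [0.02 0.57 0.01] w 0.999 gf 0.0
 -n in tool [-0.009  0.068  0.998] along 0.2932  delta [ 0.358 -2.17   0.84 ] spin(deg) -0.06
```

Emit:
carry_out([
  [0,0.4,-0.1,0,1],
  [0,0.8,-0.3,0,1],
  [0,1,-0.5,0,1],
  [0,1,-0.5,0,1],
])

```text
clock: 14.75
position: [0.7544, -0.0188, 0.6954]
ee_rot: [0.719, 0.641, 0.184, 0.197]
ft_force: [1.2, -0.1, 0.9]
grip_width: 1.0
grasp_force: 0.0
```

Emit:
carry_out([
  [0,0.5,-0.3,0,1],
  [0,1,-0.6,0,1],
])

```text
clock: 15.0
position: [0.7607, -0.0047, 0.6908]
ee_rot: [0.71, 0.652, 0.188, 0.187]
ft_force: [1.4, -2.3, -1.4]
grip_width: 1.0
grasp_force: 0.0
```

```bash
python3 -c "
from h import *
al(.19)"
```

```text
t 15.0 pos [ 0.7607 -0.0047  0.6908] x [0.079 0.997 0.023] y [ 0.856 -0.079  0.511] z [ 0.511 -0.021 -0.859] 
 q [-0.09  0.56  0.03  0.23  0.04  1.82 -0.13] F [ 1.4 -2.3 -1.4] M [ 0.01  0.57 -0.01] w 1.0 gf 0.0
 -n in tool [-0.037  0.076  0.996] along 0.3524  delta [ 0.295 -3.151  1.337] spin(deg) 1.32
```

Emit:
carry_out([
  [0,0.5,-1,0,1],
  [0,0.5,-1,0,1],
  [0,0.5,-1,0,1],
])

```text
clock: 15.38
position: [0.7392, -0.0455, 0.7148]
ee_rot: [0.721, 0.638, 0.203, 0.179]
ft_force: [-0.7, -0.6, -0.5]
grip_width: 1.001
grasp_force: 0.0
```

Emit:
carry_out([
  [0,1,-1,0,1],
  [0,1,-1,0,1],
])

```text
clock: 15.62
position: [0.7183, -0.0521, 0.7481]
ee_rot: [0.718, 0.632, 0.218, 0.195]
ft_force: [-0.1, 0.3, -0.4]
grip_width: 1.0
grasp_force: 0.0
```

```bash
python3 -c "
from h import *
al(.19)"
```

```text
t 15.62 pos [ 0.7183 -0.0521  0.7481] x [0.106 0.992 0.066] y [ 0.823 -0.125  0.555] z [ 0.558 -0.005 -0.83 ] 
 q [-0.1   0.58  1.15  0.16 -1.04  1.89 -0.03] F [-0.1  0.3 -0.4] M [-0.    0.6  -0.01] w 1.0 gf 0.0
 -n in tool [-0.056  0.024  0.998] along 0.4205  delta [ 0.437 -3.247  1.642] spin(deg) -1.52
```

Emit:
carry_out([
  [0.05,-0.2,0.1,0,1],
  [0.1,-0.5,0.25,0,1],
  [0.13,-0.95,0.48,0,1],
  [0.13,-0.95,0.48,0,1],
  [0.13,-0.95,0.48,0,1],
])

```text
clock: 16.25
position: [0.6585, -0.0264, 0.6818]
ee_rot: [0.725, 0.619, 0.228, 0.198]
ft_force: [-0.7, -0.3, 2.7]
grip_width: 0.998
grasp_force: 0.0
```

```bash
python3 -c "
from h import *
al(.19)"
```

```text
t 16.25 pos [ 0.6585 -0.0264  0.6818] x [0.13  0.988 0.085] y [ 0.807 -0.155  0.569] z [ 0.575 -0.006 -0.818] 
 q [-1.08  0.16  1.31  0.97 -0.26  1.52 -0.04] F [-0.7 -0.3  2.7] M [-0.09  0.6  -0.06] w 0.998 gf 0.0
 -n in tool [-0.057  0.005  0.998] along 0.4021  delta [ 0.255 -2.692  1.445] spin(deg) -3.32
```

Emit:
carry_out([
  [0.03,-0.3,0.16,0,1],
  [0.06,-0.6,0.32,-0.05,1],
  [0.09,-0.9,0.48,-0.11,1],
])

```text
clock: 16.62
position: [0.6104, -0.0069, 0.5856]
ee_rot: [0.713, 0.636, 0.221, 0.194]
ft_force: [3.2, -1.3, -3.4]
grip_width: 0.999
grasp_force: 0.0
```

Emit:
carry_out([
  [0.03,-0.3,0.16,0,1],
  [0.06,-0.6,0.32,0,1],
  [0.09,-0.9,0.48,0,1],
])

```text
clock: 17.0
position: [0.5401, 0.0192, 0.451]
ee_rot: [0.716, 0.633, 0.219, 0.194]
ft_force: [0.5, -1.0, 0.1]
grip_width: 0.998
grasp_force: 0.0
```

Emit:
carry_out([
  [0.03,-0.3,0.16,0,1],
  [0.06,-0.6,0.32,0,1],
  [0.08,-0.7,0.4,0,1],
  [0.08,-0.7,0.4,0,1],
])

```text
clock: 17.5
position: [0.4889, 0.0428, 0.3436]
ee_rot: [0.717, 0.633, 0.217, 0.195]
ft_force: [0.1, -0.0, 1.4]
grip_width: 0.998
grasp_force: 0.0
```

```bash
python3 -c "
from h import *
al(.19)"
```

```text
t 17.5 pos [0.4889 0.0428 0.3436] x [0.103 0.993 0.065] y [ 0.823 -0.122  0.554] z [ 0.558 -0.004 -0.83 ] 
 q [-0.68 -0.49  0.26  2.1   0.42  1.   -0.67] F [ 0.1 -0.   1.4] M [-0.05  0.61  0.01] w 0.998 gf 0.0
 -n in tool [-0.057  0.024  0.998] along 0.2265  delta [ 0.151 -0.414  0.263] spin(deg) -1.34
```

Emit:
carry_out([
  [0.07,-0.2,0.3,0,1],
  [0.14,-0.4,0.6,-0.04,1],
  [0.15,-0.41,0.73,-0.04,1],
  [0.15,-0.41,0.73,-0.04,1],
])

```text
clock: 18.0
position: [0.5026, 0.0735, 0.2207]
ee_rot: [0.709, 0.641, 0.215, 0.197]
ft_force: [-0.2, 0.4, 0.6]
grip_width: 0.999
grasp_force: 0.0
```

```bash
python3 meas.py; python3 -c "
from h import *
al(.039)"
```

```text
n [-0.57123872  0.06850017  0.81792057] tilt 35.122827106919786 inl 42384 53151
wing heights above panel [0.07703238 0.07809283 0.07855159 0.07899617 0.07984398] 3611
((-0.8076963424682617, -9.102439880371094), (87.89403533935547, 14.155266761779785), 89.96912384033203)
wing top centre [0.52973073 0.06544559 0.18038061] foot [0.57028867 0.06058208 0.12230825] hy [ 0.11906216  0.9928868  -0.        ]
wing dir [1.18778918e-01 9.92920619e-01 4.62438377e-04]
t 18.1 pos [0.5028 0.0737 0.2222] x [0.084 0.995 0.055] y [ 0.824 -0.101  0.557] z [ 0.56  -0.002 -0.828] 
 q [-0.67 -0.35  0.24  2.27  0.49  0.72 -0.81] F [-0.3 -0.3  0.3] M [0.01 0.54 0.  ] w 0.996 gf 0.0
 -n in tool [-0.059  0.021  0.998] along 0.1212  delta [-0.069  0.006  0.545] spin(deg) -0.12
```

Emit:
carry_out([
  [-0.03,0,0.15,0,1],
  [-0.06,0,0.3,0,1],
  [-0.07,0.01,0.45,0,1],
  [-0.07,0.01,0.545,0,1],
  [-0.07,0.01,0.545,0,1],
], force=90)

```text
clock: 18.73
position: [0.5484, 0.0625, 0.1535]
ee_rot: [0.71, 0.641, 0.216, 0.197]
ft_force: [-0.0, -0.7, 1.2]
grip_width: 1.0
grasp_force: 0.0
```

```bash
python3 -c "
from h import *
al(.039)
p=camera('wrist');save(p,'w2')"
```

```text
t 18.73 pos [0.5484 0.0625 0.1535] x [0.085 0.995 0.054] y [ 0.825 -0.1    0.557] z [ 0.559 -0.003 -0.829] 
 q [-0.66 -0.15  0.34  2.28  0.5   0.48 -0.79] F [-0.  -0.7  1.2] M [ 0.04  0.56 -0.03] w 1.0 gf 0.0
 -n in tool [-0.058  0.022  0.998] along 0.0382  delta [ 0.004  0.003 -0.005] spin(deg) -0.09
```

View pics/w2.png

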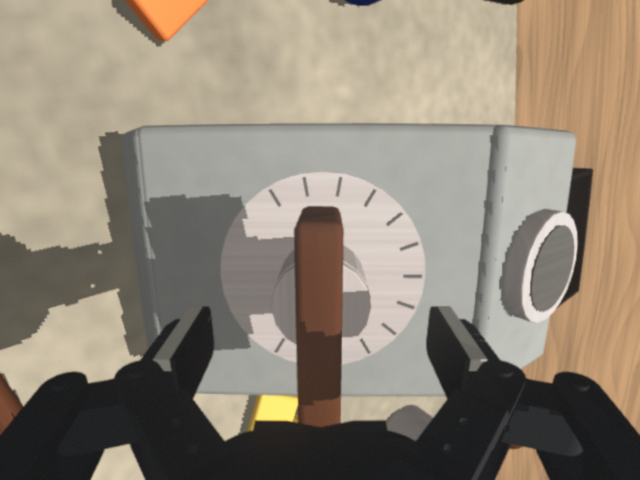

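The wing, around (320,310), is centred between the open fingers and parallel to the pads. I close the gripper.

Emit:
carry_out([
  [0,0,0,0,0],
  [0,0,0,0,-0.5],
  [0,0,0,0,-1],
  [0,0,0,0,-1],
  [0,0,0,0,-1],
  [0,0,0,0,-1],
], force=90)

```text
clock: 19.52
position: [0.5481, 0.0626, 0.1533]
ee_rot: [0.709, 0.641, 0.216, 0.197]
ft_force: [-3.3, -0.7, 6.1]
grip_width: 0.173
grasp_force: 87.6
```

```bash
cat >> h.py <<'E'
def f():
    o=manip.get_obs(); R=Ro.from_quat(o["ee_rot"]).as_matrix()
    print("t",round(o["clock"],2),"pull",np.round(-o["ft_force"]@n,1),"Ftool",np.round(o["ft_force"]@R,1),"Mtool",np.round(o["torque"]@R,2),"along",np.round((o["position"]-foot)@n*1e3,1),"q7",round(o["joint_pos"][6],2),"w",round(o["grip_width"],3),"gf",round(o["grasp_force"],1),"-n",np.round(-n@R,3))
E
python3 -c "
from h import *
f()"
```

```text
t 19.52 pull -6.8 Ftool [-0.6  0.7 -6.9] Mtool [ 0.26 -0.38 -0.02] along 38.2 q7 -0.79 w 0.173 gf 87.6 -n [-0.059  0.022  0.998]
```

Emit:
carry_out([
  [0,0,-0.015,-0.3,-1],
  [0,0,-0.02,-0.65,-1],
  [0,0,-0.02,-1,-1],
])

```text
clock: 19.9
position: [0.5463, 0.0621, 0.1551]
ee_rot: [0.517, 0.804, 0.157, 0.247]
ft_force: [6.5, -2.3, -3.2]
grip_width: 0.177
grasp_force: 87.9
```

```bash
python3 -c "
from h import *
f()"
```

```text
t 19.9 pull 6.5 Ftool [-3.6  2.3  6.3] Mtool [ 0.14 -0.45  0.23] along 40.7 q7 -0.28 w 0.177 gf 87.9 -n [-0.061 -0.01   0.998]
```

Emit:
carry_out([
  [0,0,-0.004,-0.35,-1],
  [0,0,-0.008,-0.7,-1],
  [0,0,-0.012,-1,-1],
])

```text
clock: 20.27
position: [0.545, 0.0616, 0.1563]
ee_rot: [0.292, 0.911, 0.087, 0.278]
ft_force: [6.6, -2.3, -5.2]
grip_width: 0.173
grasp_force: 87.9
```

```bash
python3 -c "
from h import *
f()"
```

```text
t 20.27 pull 8.2 Ftool [-3.4 -0.3  8. ] Mtool [ 0.36 -0.37  0.22] along 42.3 q7 0.22 w 0.173 gf 87.9 -n [-0.048 -0.038  0.998]
```

Emit:
carry_out([
  [0,0,-0.003,-0.35,-1],
  [0,0,-0.006,-0.7,-1],
  [0,0,-0.009,-1,-1],
])

```text
clock: 20.65
position: [0.5442, 0.0612, 0.1573]
ee_rot: [0.047, 0.955, 0.012, 0.291]
ft_force: [6.0, -4.8, -3.4]
grip_width: 0.176
grasp_force: 88.2
```

Emit:
carry_out([
  [0,0,-0.002,-0.35,-1],
  [0,0,-0.005,-0.7,-1],
  [0,0,-0.008,-1,-1],
])

```text
clock: 21.02
position: [0.5438, 0.0607, 0.1584]
ee_rot: [-0.202, 0.935, -0.064, 0.285]
ft_force: [7.1, -7.0, -2.7]
grip_width: 0.177
grasp_force: 88.4
```

```bash
python3 -c "
from h import *
f()"
```

```text
t 21.02 pull 6.7 Ftool [-1.1 -8.2  6.3] Mtool [1.56 0.37 0.21] along 44.8 q7 1.21 w 0.177 gf 88.4 -n [ 0.008 -0.06   0.998]
```

Emit:
carry_out([
  [0,0,0,0.35,-1],
  [0,0,0,0.7,-1],
  [0,0,-0.005,1,-1],
])

```text
clock: 21.4
position: [0.5433, 0.0613, 0.159]
ee_rot: [0.051, 0.955, 0.013, 0.291]
ft_force: [6.0, -5.2, -4.3]
grip_width: 0.177
grasp_force: 88.2
```

Emit:
carry_out([
  [0,0,-0.003,0.35,-1],
  [0,0,-0.006,0.7,-1],
  [0,0,-0.01,1,-1],
])

```text
clock: 21.78
position: [0.5423, 0.0619, 0.1602]
ee_rot: [0.296, 0.909, 0.089, 0.278]
ft_force: [5.4, -1.8, -5.5]
grip_width: 0.172
grasp_force: 88.1
```

```bash
python3 -c "
from h import *
f()"
```

```text
t 21.77 pull 7.7 Ftool [-2.1 -0.6  7.6] Mtool [ 0.21 -0.01 -0.21] along 47.1 q7 0.21 w 0.172 gf 88.1 -n [-0.049 -0.038  0.998]
```

Emit:
carry_out([
  [0,0,-0.003,0.35,-1],
  [0,0,-0.006,0.7,-1],
  [0,0,-0.009,1,-1],
])

```text
clock: 22.15
position: [0.5417, 0.0626, 0.1615]
ee_rot: [0.521, 0.802, 0.158, 0.246]
ft_force: [6.4, 0.9, -4.2]
grip_width: 0.177
grasp_force: 88.0
```

Emit:
carry_out([
  [0,0,-0.003,0.35,-1],
  [0,0,-0.006,0.7,-1],
  [0,0,-0.009,1,-1],
])

```text
clock: 22.52
position: [0.5414, 0.0631, 0.1631]
ee_rot: [0.711, 0.64, 0.217, 0.196]
ft_force: [7.8, 1.1, -4.3]
grip_width: 0.176
grasp_force: 88.0
```

```bash
python3 -c "
from h import *
f()"
```

```text
t 22.52 pull 7.9 Ftool [1.5 3.9 7.9] Mtool [-0.55  0.34 -0.19] along 50.1 q7 -0.79 w 0.176 gf 88.0 -n [-0.059  0.022  0.998]
```

Emit:
carry_out([
  [0,0,-0.003,0.35,-1],
  [0,0,-0.006,0.7,-1],
  [0,0,-0.009,1,-1],
])

```text
clock: 22.9
position: [0.5411, 0.0634, 0.1648]
ee_rot: [0.852, 0.434, 0.261, 0.134]
ft_force: [9.4, 2.3, -3.7]
grip_width: 0.174
grasp_force: 88.1
```

Emit:
carry_out([
  [0,0,-0.003,0.35,-1],
  [0,0,-0.006,0.7,-1],
  [0,0,-0.009,1,-1],
])

```text
clock: 23.28
position: [0.5409, 0.0632, 0.1665]
ee_rot: [0.935, 0.198, 0.287, 0.062]
ft_force: [10.5, 2.4, -2.8]
grip_width: 0.173
grasp_force: 88.3
```

```bash
python3 -c "
from h import *
f()"
```

```text
t 23.27 pull 8.1 Ftool [7.5 0.7 8.2] Mtool [-0.1   1.37 -0.21] along 53.2 q7 -1.8 w 0.173 gf 88.3 -n [-0.013  0.062  0.998]
```

Emit:
carry_out([
  [0,0,0,-0.35,-1],
  [0,0,0,-0.7,-1],
  [0,0,-0.004,-1,-1],
])

```text
clock: 23.65
position: [0.5401, 0.063, 0.1665]
ee_rot: [0.85, 0.438, 0.26, 0.135]
ft_force: [6.9, 0.2, -3.2]
grip_width: 0.174
grasp_force: 88.2
```

Emit:
carry_out([
  [0,0,-0.003,-0.35,-1],
  [0,0,-0.006,-0.7,-1],
  [0,0,-0.009,-1,-1],
])

```text
clock: 24.02
position: [0.5387, 0.0631, 0.167]
ee_rot: [0.708, 0.643, 0.216, 0.197]
ft_force: [6.2, 1.0, -3.0]
grip_width: 0.174
grasp_force: 88.5
```

```bash
python3 -c "
from h import *
f()"
```

```text
t 24.02 pull 5.9 Ftool [1.3 3.3 6. ] Mtool [-0.26  0.42  0.14] along 54.8 q7 -0.78 w 0.174 gf 88.5 -n [-0.06   0.021  0.998]
```

Emit:
carry_out([
  [0,0,-0.004,-0.35,-1],
  [0,0,-0.008,-0.7,-1],
  [0,0,-0.012,-1,-1],
])

```text
clock: 24.4
position: [0.5372, 0.0627, 0.1679]
ee_rot: [0.517, 0.805, 0.157, 0.246]
ft_force: [4.9, 1.4, -5.1]
grip_width: 0.172
grasp_force: 88.4
```

Emit:
carry_out([
  [0,0,-0.003,-0.35,-1],
  [0,0,-0.007,-0.7,-1],
  [0,0,-0.011,-1,-1],
])

```text
clock: 24.78
position: [0.5359, 0.0624, 0.169]
ee_rot: [0.291, 0.911, 0.087, 0.278]
ft_force: [-0.1, -0.5, -1.7]
grip_width: 0.173
grasp_force: 89.2
```

```bash
python3 -c "
from h import *
f()"
```

```text
t 24.77 pull 1.4 Ftool [ 0.5 -1.   1.3] Mtool [0.48 0.72 0.03] along 58.0 q7 0.21 w 0.173 gf 89.2 -n [-0.049 -0.039  0.998]
```

Emit:
carry_out([
  [0,0,-0.02,0,-1],
  [0,0,-0.05,0,-1],
  [0,0,-0.1,0,-1],
  [0,0,-0.2,0,-1],
  [0,0,-0.35,0,-1],
  [0,0,-0.5,0,-1],
  [0,0,-0.5,0,-1],
])

```text
clock: 25.65
position: [0.4946, 0.0631, 0.2334]
ee_rot: [0.294, 0.91, 0.09, 0.279]
ft_force: [0.2, -0.6, -1.1]
grip_width: 0.172
grasp_force: 89.4
```

```bash
python3 -c "
from h import *
f();o,R=st()
for w in ([0,0,1],[-1,0,0],[0,-1,0]): print(w,np.round(np.array(w)@R,2))
a=camera('scene');cv2.imwrite('pics/s2.png',cv2.resize(a['img'][180:360,200:500],None,fx=2.5,fy=2.5)[...,::-1])"
```

```text
t 25.65 pull 1.0 Ftool [-0.  -0.8  1. ] Mtool [ 0.47  0.6  -0.01] along 134.4 q7 0.2 w 0.172 gf 89.4 -n [-0.048 -0.042  0.998]
t 25.65 pos [0.4946 0.0631 0.2334] x [-0.671  0.586 -0.455] y [0.485 0.811 0.328] z [ 0.561 -0.001 -0.828] 
 q [-0.8  -0.43  0.35  2.28  0.56  0.78  0.2 ] F [ 0.2 -0.6 -1.1] M [-0.03  0.77 -0.01] w 0.172 gf 89.4
[0, 0, 1] [-0.45  0.33 -0.83]
[-1, 0, 0] [ 0.67 -0.49 -0.56]
[0, -1, 0] [-0.59 -0.81  0.  ]
```

View pics/s2.png

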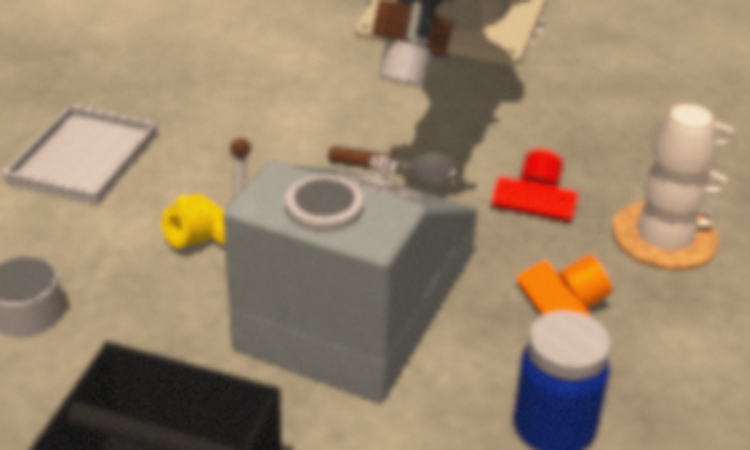

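The crop shows the handle in the gripper at (405,45), clear of the grinder. I raise it, then push inward against the limit to turn the tool upright again.

Emit:
carry_out([
  [-0.2,0.02,-0.25,0,-1],
  [-0.4,0.04,-0.5,0,-1],
  [-0.65,0.06,-0.83,0,-1],
  [-0.65,0.06,-0.83,0,-1],
])

```text
clock: 26.2
position: [0.4966, 0.0114, 0.3865]
ee_rot: [0.296, 0.909, 0.09, 0.281]
ft_force: [0.9, 0.2, -2.1]
grip_width: 0.173
grasp_force: 89.4
```

Emit:
carry_out([
  [0.3,-0.22,-0.25,0,-1],
  [0.67,-0.49,-0.56,0,-1],
])

```text
clock: 26.45
position: [0.47, 0.0144, 0.3834]
ee_rot: [0.291, 0.913, 0.088, 0.274]
ft_force: [-0.8, -0.4, -1.0]
grip_width: 0.178
grasp_force: 89.2
```

```bash
python3 -c "
from h import *
o,R=st(); print('tilt',np.degrees(np.arccos(-R[2,2])))
for w in ([0,0,1],[-1,0,0],[0,-1,0]): print(w,np.round(np.array(w)@R,2))
"
```

```text
t 26.45 pos [0.47   0.0144 0.3834] x [-0.681  0.579 -0.449] y [0.483 0.816 0.319] z [ 0.551  0.001 -0.835] 
 q [-0.17 -0.49 -0.03  2.03  0.11  1.03  0.73] F [-0.8 -0.4 -1. ] M [-0.02  0.75 -0.02] w 0.178 gf 89.2
tilt 33.40786284293706
[0, 0, 1] [-0.45  0.32 -0.83]
[-1, 0, 0] [ 0.68 -0.48 -0.55]
[0, -1, 0] [-0.58 -0.82 -0.  ]
```

Emit:
carry_out([
  [0.68,-0.48,-0.55,0,-1],
  [0.68,-0.48,-0.55,0,-1],
])

```text
clock: 26.7
position: [0.4243, 0.0323, 0.3085]
ee_rot: [0.294, 0.921, 0.002, 0.257]
ft_force: [1.8, 3.2, -4.9]
grip_width: 0.173
grasp_force: 89.1
```

Emit:
carry_out([
  [0.68,-0.48,-0.55,0,-1],
  [0.68,-0.48,-0.55,0,-1],
])

```text
clock: 26.95
position: [0.3575, 0.0622, 0.2536]
ee_rot: [0.268, 0.924, -0.085, 0.259]
ft_force: [-2.0, 7.0, -4.0]
grip_width: 0.171
grasp_force: 89.2
```

```bash
python3 -c "
from h import *
o,R=st(); print('tilt',np.degrees(np.arccos(-R[2,2])))
for w in ([0,0,1],[-1,0,0],[0,-1,0]): print(w,np.round(np.array(w)@R,2))
"
```

```text
t 26.95 pos [0.3575 0.0622 0.2536] x [-0.722  0.452 -0.524] y [ 0.54   0.842 -0.018] z [ 0.433 -0.295 -0.852] 
 q [-0.4  -0.5  -0.31  2.28  0.41  1.2   0.2 ] F [-2.  7. -4.] M [0.89 0.9  0.14] w 0.171 gf 89.2
tilt 31.624613642377096
[0, 0, 1] [-0.52 -0.02 -0.85]
[-1, 0, 0] [ 0.72 -0.54 -0.43]
[0, -1, 0] [-0.45 -0.84  0.3 ]
```

Emit:
carry_out([
  [-0.25,-0.25,-0.3,0,-1],
  [-0.45,-0.6,-0.2,0,-1],
  [-0.65,-0.85,0,0,-1],
  [-0.65,-0.85,0,0,-1],
])

```text
clock: 27.45
position: [0.3796, -0.0611, 0.2466]
ee_rot: [0.245, 0.929, -0.146, 0.235]
ft_force: [0.3, -0.2, -0.6]
grip_width: 0.174
grasp_force: 89.0
```

```bash
python3 -c "
from h import *
o,R=st(); print('tilt',np.degrees(np.arccos(-R[2,2])))
for w in ([0,0,1],[-1,0,0],[0,-1,0]): print(w,np.round(np.array(w)@R,2))
"
```

```text
t 27.45 pos [ 0.3796 -0.0611  0.2466] x [-0.77   0.386 -0.508] y [ 0.523  0.838 -0.156] z [ 0.366 -0.386 -0.847] 
 q [ 0.02 -0.5  -0.33  2.29  0.39  1.09  0.62] F [ 0.3 -0.2 -0.6] M [0.53 0.52 0.02] w 0.174 gf 89.0
tilt 32.09490386161069
[0, 0, 1] [-0.51 -0.16 -0.85]
[-1, 0, 0] [ 0.77 -0.52 -0.37]
[0, -1, 0] [-0.39 -0.84  0.39]
```

Emit:
carry_out([
  [-0.35,-0.1,-0.1,0,-1],
  [-0.6,-0.4,0,0,-1],
  [-0.83,-0.74,0.16,0,-1],
  [-0.83,-0.74,0.16,0,-1],
])

```text
clock: 27.95
position: [0.4258, -0.2136, 0.3081]
ee_rot: [0.248, 0.929, -0.145, 0.235]
ft_force: [0.7, 1.3, -2.2]
grip_width: 0.174
grasp_force: 89.1
```

Emit:
carry_out([
  [-0.25,-0.3,0,0,-1],
  [-0.5,-0.6,0,0,-1],
  [-0.65,-0.9,0.05,0,-1],
  [-0.65,-0.9,0.05,0,-1],
])

```text
clock: 28.45
position: [0.4329, -0.3664, 0.3734]
ee_rot: [0.247, 0.928, -0.146, 0.236]
ft_force: [-0.3, 1.2, -2.3]
grip_width: 0.176
grasp_force: 89.1
```

```bash
python3 -c "
from h import *
o,R=st(); print('tilt',np.degrees(np.arccos(-R[2,2])),'az',np.degrees(np.arctan2(R[1,2],R[0,2])))
for w in ([0,0,1],[-1,0,0],[0,-1,0]): print(w,np.round(np.array(w)@R,2))
"
```

```text
t 28.45 pos [ 0.4329 -0.3664  0.3734] x [-0.767  0.39  -0.51 ] y [ 0.527  0.836 -0.154] z [ 0.366 -0.387 -0.846] 
 q [ 0.12 -0.28  0.33  1.89  0.33  1.01  1.41] F [-0.3  1.2 -2.3] M [0.55 0.52 0.01] w 0.176 gf 89.1
tilt 32.203366541409444 az -46.56854591256813
[0, 0, 1] [-0.51 -0.15 -0.85]
[-1, 0, 0] [ 0.77 -0.53 -0.37]
[0, -1, 0] [-0.39 -0.84  0.39]
```

Emit:
carry_out([
  [0.3,0.08,-0.18,0,-1],
  [0.55,0.16,-0.36,0,-1],
  [0.8,0.24,-0.53,0,-1],
  [0.8,0.24,-0.53,0,-1],
])

```text
clock: 28.95
position: [0.356, -0.2751, 0.346]
ee_rot: [0.247, 0.934, -0.137, 0.219]
ft_force: [-0.3, 0.1, -1.6]
grip_width: 0.172
grasp_force: 89.1
```

```bash
cat >> h.py <<'E'
def t():
    o,R=st(); az=np.arctan2(R[1,2],R[0,2]); print('tilt',np.degrees(np.arccos(-R[2,2])),'az',np.degrees(az),'pos az',np.degrees(np.arctan2(o["position"][1],o["position"][0])),'r',np.hypot(*o["position"][:2]))
    for nm,w in (("up",[0,0,1]),("inward along tilt",[-np.cos(az),-np.sin(az),0]),("left",[-np.sin(az),np.cos(az),0])): print(nm,np.round(np.array(w)@R,2))
E
python3 -c "
from h import *
t()
"
```

```text
t 28.95 pos [ 0.356  -0.2751  0.346 ] x [-0.782  0.402 -0.476] y [ 0.522  0.84  -0.148] z [ 0.34  -0.365 -0.867] 
 q [ 0.32 -0.5   0.05  2.09  0.28  1.09  1.35] F [-0.3  0.1 -1.6] M [0.52 0.48 0.01] w 0.172 gf 89.1
tilt 29.918751186229077 az -46.960939856813624 pos az -37.68716031533871 r 0.4499138725378283
up [-0.48 -0.15 -0.87]
inward along tilt [ 0.83  0.26 -0.5 ]
left [-0.3   0.95 -0.  ]
```

Emit:
carry_out([
  [0.1,-0.3,0,0,-1],
  [0.2,-0.6,0,0,-1],
  [0.2,-0.65,0,0,-1],
])

```text
clock: 29.32
position: [0.2977, -0.3313, 0.3485]
ee_rot: [0.246, 0.934, -0.135, 0.218]
ft_force: [0.2, -0.3, -1.6]
grip_width: 0.176
grasp_force: 89.1
```

Emit:
carry_out([
  [0.4,0.13,-0.25,0,-1],
  [0.8,0.26,-0.5,0,-1],
])

```text
clock: 29.58
position: [0.2685, -0.3092, 0.275]
ee_rot: [0.262, 0.939, -0.059, 0.215]
ft_force: [-4.6, -3.6, -0.6]
grip_width: 0.174
grasp_force: 89.1
```

```bash
python3 -c "
from h import *
t()
"
```

```text
t 29.57 pos [ 0.2685 -0.3092  0.275 ] x [-0.771  0.467 -0.434] y [0.518 0.856 0.001] z [ 0.372 -0.224 -0.901] 
 q [ 0.94 -0.5  -0.06  2.21 -0.21  1.01  1.98] F [-4.6 -3.6 -0.6] M [ 0.08  0.78 -0.2 ] w 0.174 gf 89.1
tilt 25.719693583059534 az -31.028156499611143 pos az -49.02738019381335 r 0.40948008157471916
up [-0.43  0.   -0.9 ]
inward along tilt [ 0.9  -0.   -0.43]
left [0. 1. 0.]
```

Emit:
carry_out([
  [-0.25,0.3,-0.1,0,-1],
  [-0.5,0.6,-0.2,0,-1],
  [-0.58,0.84,-0.27,0,-1],
  [-0.58,0.84,-0.27,0,-1],
])

```text
clock: 30.08
position: [0.387, -0.2295, 0.3496]
ee_rot: [0.259, 0.94, -0.052, 0.217]
ft_force: [-1.1, 0.2, -1.8]
grip_width: 0.176
grasp_force: 89.1
```

Emit:
carry_out([
  [0.4,0,-0.2,0,-1],
  [0.9,0,-0.43,0,-1],
])

```text
clock: 30.32
position: [0.3725, -0.2097, 0.3349]
ee_rot: [0.25, 0.946, -0.042, 0.204]
ft_force: [0.2, 0.6, 0.1]
grip_width: 0.174
grasp_force: 89.1
```

```bash
python3 -c "
from h import *
t()
"
```

```text
t 30.32 pos [ 0.3725 -0.2097  0.3349] x [-0.792  0.455 -0.407] y [0.489 0.872 0.023] z [ 0.365 -0.181 -0.913] 
 q [ 0.85 -0.47 -0.31  2.05 -0.19  1.13  1.64] F [0.2 0.6 0.1] M [0.23 0.45 0.02] w 0.174 gf 89.1
tilt 24.036344877875862 az -26.34156934431034 pos az -29.38018225306912 r 0.42744727668707905
up [-0.41  0.02 -0.91]
inward along tilt [ 0.91 -0.05 -0.41]
left [0.06 1.   0.  ]
```

Emit:
carry_out([
  [0.91,-0.05,-0.41,0,-1],
  [0.91,-0.05,-0.41,0,-1],
])

```text
clock: 30.58
position: [0.333, -0.1864, 0.2747]
ee_rot: [0.266, 0.95, -0.072, 0.149]
ft_force: [2.2, 3.5, -3.0]
grip_width: 0.172
grasp_force: 89.1
```

```bash
python3 -c "
from h import *
t()
"
```

```text
t 30.57 pos [ 0.333  -0.1864  0.2747] x [-0.814  0.483 -0.322] y [ 0.526  0.849 -0.057] z [ 0.246 -0.215 -0.945] 
 q [ 0.67 -0.5  -0.28  2.17 -0.03  1.14  1.44] F [ 2.2  3.5 -3. ] M [0.55 0.3  0.13] w 0.172 gf 89.1
tilt 19.06470356889897 az -41.24187470741092 pos az -29.23321285377078 r 0.38163919356983034
up [-0.32 -0.06 -0.95]
inward along tilt [ 0.93  0.16 -0.33]
left [-0.17  0.98  0.  ]
```

Emit:
carry_out([
  [-0.17,-0.3,-0.15,0,-1],
  [-0.34,-0.59,-0.31,0,-1],
  [-0.34,-0.59,-0.31,0,-1],
])

```text
clock: 30.95
position: [0.3178, -0.2755, 0.3399]
ee_rot: [0.263, 0.951, -0.072, 0.148]
ft_force: [0.3, -0.1, -1.2]
grip_width: 0.17
grasp_force: 89.4
```

Emit:
carry_out([
  [0.4,0.08,-0.15,0,-1],
  [0.93,0.16,-0.33,0,-1],
])

```text
clock: 31.2
position: [0.2699, -0.2414, 0.2932]
ee_rot: [0.268, 0.954, -0.029, 0.13]
ft_force: [-26.9, 22.8, 13.7]
grip_width: 0.176
grasp_force: 89.3
```

```bash
python3 -c "
from h import *
t()
"
```

```text
t 31.2 pos [ 0.2699 -0.2414  0.2932] x [-0.823  0.504 -0.263] y [0.519 0.855 0.014] z [ 0.232 -0.125 -0.965] 
 q [ 0.76 -0.5  -0.08  2.13 -0.09  1.25  1.73] F [-26.9  22.8  13.7] M [1.63 1.86 0.11] w 0.176 gf 89.3
tilt 15.295622296818339 az -28.403761101940844 pos az -41.80852871413694 r 0.3620437592429034
up [-0.26  0.01 -0.96]
inward along tilt [ 0.96 -0.05 -0.26]
left [0.05 1.   0.  ]
```

Emit:
carry_out([
  [-0.2,0.1,-0.15,0,-1],
  [-0.5,0.3,-0.3,0,-1],
  [-0.6,0.6,-0.3,0,-1],
  [-0.6,0.6,-0.3,0,-1],
])

```text
clock: 31.7
position: [0.3841, -0.1981, 0.361]
ee_rot: [0.261, 0.956, -0.025, 0.131]
ft_force: [-0.6, -1.6, -2.0]
grip_width: 0.173
grasp_force: 88.9
```

```bash
python3 -c "
from h import *
t()
"
```

```text
t 31.7 pos [ 0.3841 -0.1981  0.361 ] x [-0.83   0.492 -0.262] y [0.505 0.863 0.021] z [ 0.237 -0.115 -0.965] 
 q [ 0.69 -0.33 -0.25  1.88 -0.08  1.32  1.49] F [-0.6 -1.6 -2. ] M [0.14 0.37 0.01] w 0.173 gf 88.9
tilt 15.26423920817458 az -25.92221615033463 pos az -27.284397091745 r 0.43215095416455707
up [-0.26  0.02 -0.96]
inward along tilt [ 0.96 -0.08 -0.26]
left [0.08 1.   0.  ]
```

Emit:
carry_out([
  [0,0,-0.3,0,-1],
  [0.2,0,-0.4,0,-1],
  [0.4,-0.03,-0.4,0,-1],
  [0.5,-0.04,-0.4,0,-1],
])

```text
clock: 32.2
position: [0.3122, -0.1671, 0.3981]
ee_rot: [0.264, 0.956, -0.023, 0.123]
ft_force: [0.2, -1.3, -0.9]
grip_width: 0.175
grasp_force: 89.2
```

Emit:
carry_out([
  [0.3,-0.02,-0.08,0,-1],
  [0.6,-0.05,-0.16,0,-1],
])

```text
clock: 32.45
position: [0.2963, -0.1542, 0.3623]
ee_rot: [0.283, 0.955, -0.045, 0.081]
ft_force: [0.8, 0.8, -2.6]
grip_width: 0.172
grasp_force: 89.2
```

```bash
python3 -c "
from h import *
t()
"
```

```text
t 32.45 pos [ 0.2963 -0.1542  0.3623] x [-0.827  0.533 -0.179] y [ 0.547  0.836 -0.04 ] z [ 0.128 -0.131 -0.983] 
 q [ 0.71 -0.5  -0.28  1.96 -0.07  1.49  1.44] F [ 0.8  0.8 -2.6] M [ 0.26  0.19 -0.02] w 0.172 gf 89.2
tilt 10.58549841603129 az -45.68387814945296 pos az -27.495543563289694 r 0.3339982133082315
up [-0.18 -0.04 -0.98]
inward along tilt [ 0.96  0.22 -0.18]
left [-0.22  0.98 -0.  ]
```

Emit:
carry_out([
  [-0.1,-0.35,-0.15,0,-1],
  [-0.2,-0.7,-0.19,0,-1],
  [-0.21,-1,-0.19,0,-1],
  [-0.21,-1,-0.19,0,-1],
])

```text
clock: 32.95
position: [0.2456, -0.2854, 0.4015]
ee_rot: [0.267, 0.959, -0.042, 0.081]
ft_force: [1.5, 0.3, -1.4]
grip_width: 0.176
grasp_force: 89.3
```

Emit:
carry_out([
  [0.3,0.11,-0.06,0,-1],
  [0.6,0.22,-0.12,0,-1],
])

```text
clock: 33.2
position: [0.2194, -0.2155, 0.3647]
ee_rot: [0.267, 0.962, -0.042, 0.035]
ft_force: [0.9, 0.7, -0.3]
grip_width: 0.171
grasp_force: 89.2
```

```bash
cat >> h.py <<'E'
def hd():
    o=manip.get_obs();R=Ro.from_quat(o["ee_rot"]).as_matrix(); d=R@np.array([-.048,-.042,.998]);d/=np.linalg.norm(d)
    az=np.arctan2(d[1],d[0])
    print("handle down",np.round(d,3),"tilt",np.degrees(np.arccos(-d[2])),"az",np.degrees(az),"in",np.round(np.array([-np.cos(az),-np.sin(az),0])@R,2))
E
python3 -c "
from h import *
t();hd()
"
```

```text
t 33.2 pos [ 0.2194 -0.2155  0.3647] x [-0.856  0.51  -0.089] y [ 0.516  0.854 -0.062] z [ 0.045 -0.099 -0.994] 
 q [ 1.   -0.5  -0.26  1.95 -0.08  1.57  1.79] F [ 0.9  0.7 -0.3] M [ 0.18 -0.03  0.02] w 0.171 gf 89.2
tilt 6.229398488901311 az -65.77561053958142 pos az -44.47905134955276 r 0.3075274521959324
up [-0.09 -0.06 -0.99]
inward along tilt [ 0.82  0.57 -0.11]
left [-0.57  0.82  0.  ]
handle down [ 0.064 -0.159 -0.985] tilt 9.871845420259067 az -68.14188165972156 in [ 0.79  0.6  -0.11]
```

Emit:
carry_out([
  [0.05,-0.35,-0.15,0,-1],
  [0.1,-0.7,-0.19,0,-1],
  [0.16,-0.9,-0.19,0,-1],
  [0.16,-0.9,-0.19,0,-1],
])

```text
clock: 33.7
position: [0.1274, -0.3165, 0.3985]
ee_rot: [0.267, 0.962, -0.041, 0.035]
ft_force: [0.5, 2.4, -1.1]
grip_width: 0.174
grasp_force: 89.2
```

Emit:
carry_out([
  [0.3,0.2,-0.04,0,-1],
  [0.6,0.45,-0.08,0,-1],
])

```text
clock: 33.95
position: [0.1207, -0.2645, 0.3752]
ee_rot: [0.263, 0.965, -0.025, 0.007]
ft_force: [0.0, 0.9, -0.8]
grip_width: 0.17
grasp_force: 89.1
```

```bash
python3 -c "
from h import *
t();hd()
"
```

```text
t 33.95 pos [ 0.1207 -0.2645  0.3752] x [-0.862  0.507 -0.026] y [ 0.507  0.861 -0.044] z [-0.    -0.051 -0.999] 
 q [ 1.44 -0.5  -0.29  1.92 -0.12  1.65  2.21] F [ 0.   0.9 -0.8] M [ 0.11 -0.04 -0.01] w 0.17 gf 89.1
tilt 2.920935543360285 az -90.15015913512677 pos az -65.47014563043028 r 0.29076652694662347
up [-0.03 -0.04 -1.  ]
inward along tilt [ 0.5   0.86 -0.05]
left [-0.86  0.5  -0.  ]
handle down [ 0.02  -0.111 -0.994] tilt 6.493236990380771 az -79.84858102998959 in [ 0.65  0.76 -0.05]
```

Emit:
carry_out([
  [0.05,-0.3,-0.15,0.3,-1],
  [0.16,-0.57,-0.18,0.6,-1],
  [0.16,-0.57,-0.18,0.7,-1],
  [0.16,-0.57,-0.18,0.7,-1],
])

```text
clock: 34.45
position: [0.0563, -0.325, 0.4041]
ee_rot: [0.435, 0.9, -0.022, 0.01]
ft_force: [0.7, 0.2, -2.5]
grip_width: 0.171
grasp_force: 89.3
```

Emit:
carry_out([
  [0.35,0.19,-0.02,0,-1],
  [0.7,0.38,-0.03,0,-1],
])

```text
clock: 34.7
position: [0.0353, -0.2565, 0.3701]
ee_rot: [0.434, 0.9, 0.034, 0.008]
ft_force: [-1.3, 0.2, -1.3]
grip_width: 0.176
grasp_force: 89.4
```

```bash
python3 -c "
from h import *
t();hd();delta([.492,-.326,.2])
"
```

```text
t 34.7 pos [ 0.0353 -0.2565  0.3701] x [-0.624  0.781  0.016] y [0.78  0.622 0.069] z [ 0.043  0.056 -0.998] 
 q [ 1.29 -0.5   0.02  1.95 -0.05  1.74  1.98] F [-1.3  0.2 -1.3] M [-0.11  0.19  0.  ] w 0.176 gf 89.4
tilt 4.042620350598151 az 51.99110711555346 pos az -82.16129174582395 r 0.25890567906348316
up [ 0.02  0.07 -1.  ]
inward along tilt [-0.23 -0.97 -0.07]
left [ 0.97 -0.23  0.  ]
handle down [ 0.04  -0.008 -0.999] tilt 2.3673370473094266 az -11.416731868082135 in [ 0.77 -0.64 -0.03]
t 34.7 pos [ 0.0353 -0.2565  0.3701] x [-0.624  0.781  0.016] y [0.78  0.622 0.069] z [ 0.043  0.056 -0.998] 
 q [ 1.29 -0.5   0.02  1.95 -0.05  1.74  1.98] F [-1.3  0.2 -1.3] M [-0.11  0.19  0.  ] w 0.176 gf 89.4
 delta [-2.28   2.01   1.238]
```

Emit:
carry_out([
  [-0.3,-0.08,0,0,-1],
  [-0.7,-0.15,0,0,-1],
  [-1,-0.2,0,0,-1],
  [-1,-0.2,0,0,-1],
])

```text
clock: 35.2
position: [0.107, -0.3938, 0.3638]
ee_rot: [0.432, 0.901, 0.036, 0.007]
ft_force: [-0.4, -0.1, -1.4]
grip_width: 0.178
grasp_force: 89.6
```

```bash
python3 -c "
from h import *
hd();delta([.492,-.326,.3])
"
```

```text
handle down [ 0.04  -0.005 -0.999] tilt 2.3176380156758376 az -7.812622757907771 in [ 0.73 -0.69 -0.03]
t 35.2 pos [ 0.107  -0.3938  0.3638] x [-0.626  0.78   0.019] y [0.779 0.623 0.07 ] z [ 0.043  0.058 -0.997] 
 q [ 1.25 -0.15 -0.01  1.71 -0.06  1.62  1.92] F [-0.4 -0.1 -1.4] M [-0.03  0.06  0.01] w 0.178 gf 89.6
 delta [-1.262  2.251  0.561]
```

Emit:
carry_out([
  [-0.2,0.35,0,0,-1],
  [-0.4,0.7,0.1,0,-1],
  [-0.56,1,0.2,0,-1],
])

```text
clock: 35.58
position: [0.2776, -0.3625, 0.3446]
ee_rot: [0.433, 0.9, 0.034, 0.008]
ft_force: [-0.1, -1.4, -1.9]
grip_width: 0.17
grasp_force: 89.7
```

Emit:
carry_out([
  [-0.2,0.35,0,0,-1],
  [-0.4,0.7,0.1,0,-1],
  [-0.56,1,0.25,0,-1],
  [-0.56,1,0.25,0,-1],
])

```text
clock: 36.08
position: [0.4493, -0.3309, 0.314]
ee_rot: [0.431, 0.902, 0.036, 0.006]
ft_force: [-0.4, 0.0, -1.8]
grip_width: 0.172
grasp_force: 89.3
```

Run:
```python
from h import *
hd();delta([.492,-.326,.15])
a=camera("scene")
X,uv=world(a)
cv2.imwrite('pics/s3.png',cv2.resize(a['img'][100:320,130:430],None,fx=2.5,fy=2.5)[...,::-1])
```

```text
handle down [ 0.039 -0.005 -0.999] tilt 2.2699877048018773 az -7.010987353200641 in [ 0.72 -0.69 -0.03]
t 36.08 pos [ 0.4493 -0.3309  0.314 ] x [-0.628  0.778  0.02 ] y [0.777 0.626 0.07 ] z [ 0.042  0.059 -0.997] 
 q [ 0.92  0.18 -0.37  1.49 -0.01  1.48  1.23] F [-0.4  0.  -1.8] M [-0.05  0.07  0.02] w 0.172 gf 89.3
 delta [-0.175  0.165  1.104]
```

View pics/s3.png

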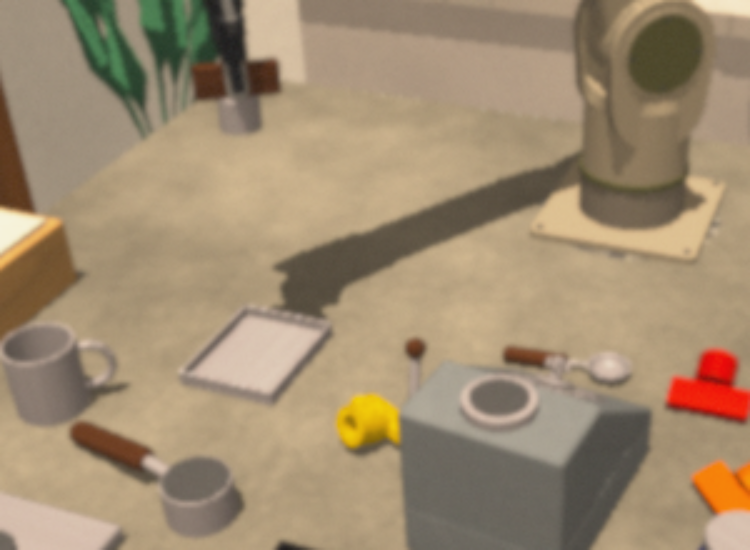

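Emit:
carry_out([
  [-0.1,0.08,0.25,0,-1],
  [-0.17,0.16,0.6,0,-1],
  [-0.17,0.16,0.95,0,-1],
  [-0.17,0.16,1,0,-1],
  [-0.17,0.16,1,0,-1],
])

```text
clock: 36.75
position: [0.4876, -0.3329, 0.1697]
ee_rot: [0.435, 0.9, 0.034, 0.009]
ft_force: [1.2, -0.5, -0.6]
grip_width: 0.175
grasp_force: 89.6
```

Run:
```python
from h import *
hd();delta([.492,-.326,.052])
```

```text
handle down [ 0.042 -0.01  -0.999] tilt 2.4723517196640894 az -13.724134501339808 in [ 0.79 -0.61 -0.03]
t 36.75 pos [ 0.4876 -0.3329  0.1697] x [-0.621  0.784  0.014] y [0.782 0.619 0.069] z [ 0.045  0.053 -0.998] 
 q [ 0.87  0.32 -0.38  1.63  0.05  1.2   1.17] F [ 1.2 -0.5 -0.6] M [-0.13  0.1   0.  ] w 0.175 gf 89.6
 delta [ 0.007 -0.002  0.786]
```

Emit:
carry_out([
  [0,0,0.25,0,-1],
  [0,0,0.5,0,-1],
  [0,0,0.65,0,-1],
  [0,0,0.75,0,-1],
  [0,0,0.79,0,-1],
  [0,0,0.8,0,-1],
])

```text
clock: 37.5
position: [0.4935, -0.326, 0.0489]
ee_rot: [0.435, 0.9, 0.034, 0.008]
ft_force: [0.3, 0.8, -0.4]
grip_width: 0.168
grasp_force: 89.5
```

Run:
```python
from h import *
hd();st()
```

```text
handle down [ 0.042 -0.01  -0.999] tilt 2.464459293939244 az -12.825214160476238 in [ 0.78 -0.63 -0.03]
t 37.5 pos [ 0.4935 -0.326   0.0489] x [-0.621  0.783  0.014] y [0.782 0.619 0.069] z [ 0.045  0.054 -0.998] 
 q [ 0.84  0.45 -0.36  1.73  0.1   0.98  1.13] F [ 0.3  0.8 -0.4] M [-0.11  0.09  0.02] w 0.168 gf 89.5
```

Emit:
carry_out([
  [0,0,0.007,0,-1],
  [0,0,0.014,0,-1],
  [0,0,0.021,0,-1],
  [0,0,0.021,0,-1],
])

```text
clock: 38.0
position: [0.4931, -0.3253, 0.0448]
ee_rot: [0.435, 0.9, 0.034, 0.008]
ft_force: [0.3, 0.2, -1.2]
grip_width: 0.17
grasp_force: 89.5
```

Emit:
carry_out([
  [0,0,0.007,0,-1],
  [0,0,0.014,0,-1],
  [0,0,0.014,0,-1],
])

```text
clock: 38.38
position: [0.4935, -0.3254, 0.0437]
ee_rot: [0.435, 0.9, 0.034, 0.008]
ft_force: [-2.8, 1.4, 9.5]
grip_width: 0.174
grasp_force: 91.1
```

Emit:
carry_out([
  [0,0,0,0,-1],
  [0,0,0,0,-1],
  [0,0,0,0,-0.64],
  [0,0,0,0,-0.58],
  [0,0,0,0,-0.5],
  [0,0,0,0,-0.3],
  [0,0,0,0,0.1],
  [0,0,0,0,0.4],
  [0,0,0,0,0.4],
], force=20)

```text
clock: 39.5
position: [0.4932, -0.3251, 0.0426]
ee_rot: [0.435, 0.9, 0.034, 0.008]
ft_force: [1.0, 0.8, -0.6]
grip_width: 0.698
grasp_force: 0.0
```

Run:
```python
from h import *
st()
p=camera("wrist");save(p,'w3')
```

```text
t 39.5 pos [ 0.4932 -0.3251  0.0426] x [-0.622  0.783  0.016] y [0.782 0.619 0.069] z [ 0.044  0.055 -0.998] 
 q [ 0.84  0.46 -0.36  1.74  0.11  0.97  1.12] F [ 1.   0.8 -0.6] M [-0.03 -0.   -0.04] w 0.698 gf 0.0
```

View pics/w3.png

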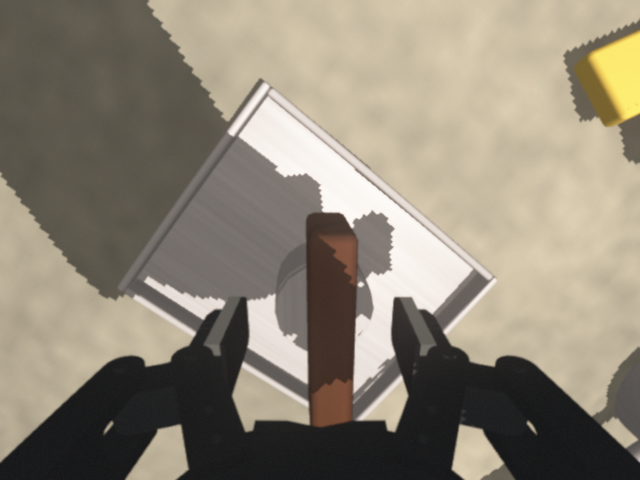

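The handle stands upright in the tray at (330,310), with the open fingers clear on both sides. I retreat straight up.

Emit:
carry_out([
  [0,0,-0.15,0,0.4],
  [0,0,-0.4,0,0.4],
  [0,0,-0.8,0,0.4],
  [0,0,-1,0,0.4],
  [0,0,-1,0,0.4],
  [0,0,-1,0,0.4],
])

```text
clock: 40.3
position: [0.4863, -0.3332, 0.1914]
ee_rot: [0.435, 0.9, 0.034, 0.007]
ft_force: [-0.3, 1.0, -0.5]
grip_width: 0.699
grasp_force: 0.0
```

Run:
```python
from h import *
st()
a=camera("scene")
cv2.imwrite('pics/s4.png',cv2.resize(a['img'][190:350,120:540],None,fx=1.9,fy=1.9)[...,::-1])
```

```text
t 40.3 pos [ 0.4863 -0.3332  0.1914] x [-0.622  0.783  0.017] y [0.782 0.619 0.068] z [ 0.043  0.056 -0.998] 
 q [ 0.88  0.3  -0.38  1.6   0.04  1.25  1.17] F [-0.3  1.  -0.5] M [-0.09  0.03 -0.01] w 0.699 gf 0.0
```

View pics/s4.png

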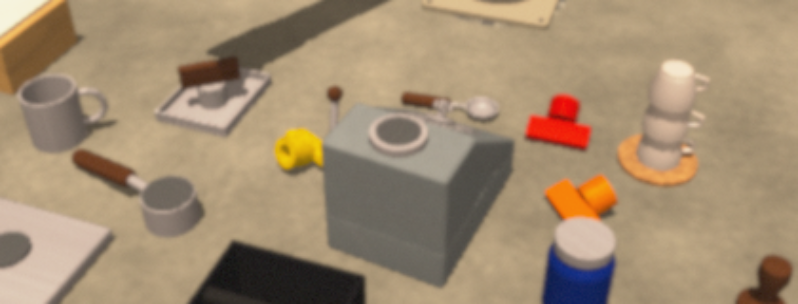

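The handle stands upright in the tray at (212,85), everything else is where it was, and the robot is clear.

```bash
python3 -c "
from h import *
print(ticket.hand_in())"
```

```text
the job is handed in; nothing more can be done
None
```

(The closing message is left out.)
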